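# Put a printer battery on charge

### The job

Put the loose printer battery on charge in the free bay of the three-bay charger: toe its thin end in under the hood, push it up against the sprung contacts and lower the other end until the battery lies flat on the bay floor and has sprung back with its heel caught under the nose. Do not ram the contacts, and leave the two batteries already charging and the other things on the bench where they are.

Things in the scene. Friction and masses are not known exactly. Their poses are not given: they have to be found in the camera images.
- pack_centre (a point): Centre of the loose battery, a black plastic block lying right way up: 112 mm long (its x), 50 wide (y), 30 high (z), about 0.3 kg; this point is at half length, half width and 15 mm above the underside. The full-height body runs from 50 mm behind to 32 mm ahead of it, with flat parallel sides 50 mm apart, good to grip. +x end: thin toe. -x end: heel.
- pack_toe (a point): Middle of the loose battery's toe edge, at the underside, 56 mm ahead of its centre. The toe is a tongue 24 mm long, 44 mm wide, only 12 mm high, level with the underside, with brass contact strips on top. The battery goes home toe first, tilted toe-down by about 10 degrees.
- pack_heel (a point): Middle of the loose battery's heel edge, at the underside, 56 mm behind its centre. The heel is a ledge 6 mm long, 44 mm wide and 10 mm high, level with the underside.
- free_bay (a point): Point on the floor of the charger's free bay, where the middle of the battery's underside (15 mm below its centre) lies once home. +x points to the hood, z up; a battery that is home has the same axes. The floor is flat, 22 mm above the bench, with no side walls between hood and heel stop: low room for fingers beside the battery.
- hood_edge (a point): Lower edge of the hood over the free bay's toe pocket, in the middle of the bay: 47 mm ahead (+x) of the free_bay point and 16.5 mm above the floor. The hood is 6.5 mm thick; the housing beginning 25 mm behind its edge stands 34 mm above the floor. The pocket under the hood is 48 mm wide.
- contacts (a point): Free bay, floor level, where the face of the sprung contact block in the pocket stands with a battery home: 56 mm ahead of free_bay, pushing with 5 N. Unpressed its face is 53 mm ahead of free_bay (first resists with 3.5 N); its hard stop comes at about 62 mm (8 N just before it).
- nose (a point): Top edge of the nose on the free bay's heel stop: 52 mm behind (-x) free_bay, 15.5 mm above the floor. The nose is 4 mm thick and overhangs the heel stop's face (56 mm behind) by 4 mm. So the heel gets down past it only while the battery is pushed 4 to 6 mm farther than home; let go, the spring pushes it back under the nose.
- charger: Three-bay charger fixed to the bench, grey plastic, 182 mm (x) by 268 mm (y), 56 mm high at its housing. Origin on the bench under the middle bay, below the middle of a battery that is home there; x points towards the hood, z up. The other bays are 84 mm to either side (y = +84 and -84 mm).
- packa_centre (a point): Centre (15 mm above the underside) of a battery of the same kind already charging in a bay; leave it alone. Between its side and a battery in the bay beside it 34 mm are free.
- packb_centre (a point): Centre of the second battery already charging, likewise.
- mirror: Black car mirror, 62 x 236 x 30 mm, lying face up on a cardboard sheet; origin under its middle. Leave it alone.
- printer: Portable label printer, black and grey, 118 x 150 x 64 mm; origin under its middle. Leave it alone.
- tape: Roll of packing tape lying flat, 110 mm across, 48 mm high; origin under its middle. Leave it alone.
- contact0: Sprung contact block in the toe pocket of the right bay (y = -84 mm in the charger's frame): white, 8 x 36 x 10 mm, brass pins on its face; origin at the foot of its face. Slides only along the bay.
- contact1: Sprung contact block in the toe pocket of the middle bay (y = 0 mm in the charger's frame): white, 8 x 36 x 10 mm, brass pins on its face; origin at the foot of its face. Slides only along the bay.
- contact2: Sprung contact block in the toe pocket of the left bay (y = 84 mm in the charger's frame): white, 8 x 36 x 10 mm, brass pins on its face; origin at the foot of its face. Slides only along the bay.
Things that resemble listed ones, but are neither listed nor needed, are in the scene too. What is shaped like the part that bears packa_centre but green is not meant.

How it is judged:
At the end, for the whole second after the job is handed in: The battery lies flat (within 2 degrees) on the floor of the free bay, toe under the hood and heel under the nose: within 2 mm forward of its home position along the bay, 5 mm across it, 2.5 mm in height, and 4.5 degrees in heading; the other two are still flat in their bays (x of pack_centre in the frame of free_bay between -0.003 and 0.002 m and y of pack_centre in the frame of free_bay between -0.005 and 0.005 m and z of pack_centre in the frame of free_bay below 0.0175 m and angle between pack_centre's own z axis and vertical below 0.035 rad and angle between the x axis of pack_centre and the x axis of free_bay, either way round below 0.08 rad and z of each of packa_centre, packb_centre in the frame of charger below 0.042 m); the robot touches nothing.
It fails at once if a battery already charging is moved by more than 10 mm (distance of any of packa_centre, packb_centre from where it was at the start of the episode above 0.01 m).
It fails at once if a bystander (mirror, portable printer, tape roll) is moved by more than 25 mm (distance of any of mirror, printer, tape from where it was at the start of the episode above 0.025 m).
It fails at once if the contacts of a bay are rammed (over 60 N) (contact force between pack and contact0 above 60 N or contact force between pack and contact1 above 60 N or contact force between pack and contact2 above 60 N).
It also fails if it takes over 42 s, if anything falls off the work surface, if the arm or the gripper's body presses on something with over 40 N, if the wrist force passes 120 N, or if a joint passes its speed limit or range.

### The arm

A 6-joint arm with a two-finger parallel gripper is mounted at the origin on the work surface. World frame = base frame: x ahead of the robot, y to its left, z up, the work surface at z = 0. Lengths are in m, angles in rad, forces in N, time in s.
With the tool pointing down it reaches from about 0.35 to 0.975 m from the base axis. Payload 4.9 kg.
Tool frame: the origin (TCP) lies midway between the tips of the shut fingers; the grasp point (between the pads) lies 19 mm behind it; z points along the fingers, x is the direction in which the jaws open and shut, and the axes are right-handed (so a half turn about z gives the same grasp; the last joint's range is limited). The gripper opens to 85 mm and grips with 20 to 120 N. Pads are 22 mm wide; open, the fingers measure 114 mm over their backs; the gripper's body (76 mm by 85 mm) begins 54 mm behind the grasp point. The pads swing forward as they close: fully open they stand 13 mm farther back than shut.
Start: joints at [-1.285, 0.053, 1.613, -0, 1.476, -0.119], TCP at [0.246, -0.574, 0.231] pointing down, gripper open.
Joint ranges: [-3.01, 3.01], [-1.01, 2.22], [0.06, 2.58], [-1.02, 4.17], [0.09, 2.62], [-3.14, 3.14]. Speed limits (rad/s): [2.57, 2.57, 3.14, 3.14, 3.14, 3.14].

### API

Orientations are given as a rotation vector (axis times angle).
In Python, from station import ctrl gives the robot as it stands.
- The arm moves only by the tool step_arm, never from a script. Its argument "increments" is text: rows parted by semicolons, each of 6 numbers parted by spaces: the shift along the tool's x, y, z as a fraction of full scale, then the turn, a rotation vector about the tool's x, y, z as a fraction of full scale. In form: x y z rx ry rz; .... A call has 1 to 12 rows; each row shifts and turns the commanded pose from where the row before left it, along the tool's axes as they then stand; what a row does not reach is not made up. Full scale, the value 1, is 0.025 m for a shift and 0.1 rad for a turn. A row lasts 1/12 s, in which the tool goes at most 41.7 mm and 7.16 degrees, less where a joint would pass 70% of its speed; a pose out of reach is approached as far as the arm can. A call with a number of a shift or a turn outside -1 to 1 is refused whole. A call with a gripper value outside its range is refused whole. "fingers" is the opening, from -1 (shut) to 1 (fully open), so that 0 is half open, set as the call begins (left out, the last holds). The fingers move at their own pace and stop on an object; "newtons" is the grip in N (left out, the last holds). Time passes only in rows, so rows that do not move let the fingers close. It gives the time, the measured TCP pose, the force and the opening at its end, in the units of the state.
- ctrl.get_obs(): the state, without advancing time (a new reading comes with each control period).
- ctrl.get_image(name): name is "scene" or "top" or "wrist"; returns a dict with "pixels" (480x640x3 uint8, red, green, blue), "intrinsics" (3x3 intrinsics, pixels), "eye" and "orientation" of the camera in the world. Camera axes: x right, y down, z forward; pixel columns grow to the right and rows downward; lengths in m; the calibration is good to about 2 mm. The wrist camera is an equidistant fisheye: a pixel r from the principal point sees the ray r / f radians off the axis. A picture is of the moment at which its call begins. There is no depth.
- ctrl.finish_job(): hands the job in, once; it reports no verdict.
The state is a dict: "t": time; "q": joint angles; "dq": joint speeds; "effort": joint torques, N m; "tool_pos": TCP position; "tool_rot": TCP orientation; "contact_force": force on the tool from outside, world axes, zero at the start; "wrist_torque": the same for the moment, N m; "opening": finger opening in m.
Only numpy, scipy, OpenCV 4.12 (cv2) and the standard library are available. Lean on these libraries where they do the work, as an engineer would, in place of code of your own. Each camera call takes 0.05 s, during which the arm holds its last target.

## Working session

There is one attempt and no reset: what is moved stays moved. The work goes in short steps, Python scripts to look and compute and a tool call to move; the robot and the scene stay as the last step left them, time stands still between calls to the robot, and variables do not carry over. Pictures are saved under pics/ and viewed, and the job is handed in when it is done.

Besides the shell and the picture viewer there is one more tool, called after "Emit:" by a JSON object that holds its "name" and its "arguments", one argument or row to a line. step_arm: Moves the arm, as the interface text tells. Shift numbers are shares of 0.025 m and turn numbers shares of 0.1 rad, none past 1 either way. Its arguments: {"type":"object","properties":{"increments":{"type":"string"},"fingers":{"type":"number"},"newtons":{"type":"number"}},"required":["increments"]}

```bash
mkdir -p pics; ls; cat > h.py <<'E'
from station import ctrl
import numpy as np, cv2, json
from scipy.spatial.transform import Rotation as R
def rotm(o):
    o=np.array(o,float)
    if o.shape==(3,3): return o
    if o.size==3: return R.from_rotvec(o).as_matrix()
    return R.from_quat(o).as_matrix()
def snap(name,tag):
    im=ctrl.get_image(name)
    cv2.imwrite(f'pics/{tag}.png',im['pixels'][:,:,::-1])
    np.savez(f'pics/{tag}.npz',K=im['intrinsics'],eye=im['eye'],o=im['orientation'])
    return im
def ray(tag,u,v):
    d=np.load(f'pics/{tag}.npz');K=d['K'];M=rotm(d['o'])
    if tag.startswith('w'):
        x=(u-K[0,2]);y=(v-K[1,2]);r=np.hypot(x,y);th=r/K[0,0]
        c=np.array([np.sin(th)*x/max(r,1e-9),np.sin(th)*y/max(r,1e-9),np.cos(th)])
    else: c=np.linalg.inv(K)@[u,v,1]
    return d['eye'],M@c
def atz(tag,u,v,z):
    e,r=ray(tag,u,v); return e+r*(z-e[2])/r[2]
def proj(tag,p):
    d=np.load(f'pics/{tag}.npz');K=d['K'];M=rotm(d['o'])
    c=M.T@(np.array(p)-d['eye'])
    if tag.startswith('w'):
        th=np.arctan2(np.hypot(c[0],c[1]),c[2]);h=np.hypot(c[0],c[1])
        return np.array([K[0,2]+K[0,0]*th*c[0]/h,K[1,2]+K[1,1]*th*c[1]/h])
    q=K@c; return q[:2]/q[2]
def crop(tag,x0,y0,x1,y1,s,out):
    a=cv2.imread(f'pics/{tag}.png')[y0:y1,x0:x1]
    cv2.imwrite(f'pics/{out}.png',cv2.resize(a,None,fx=s,fy=s,interpolation=cv2.INTER_CUBIC))
E
python3 - <<'E'
from h import *
for n in('top','scene','wrist'):
    im=snap(n,n[0]+'0'); print(n,im['intrinsics'],im['eye'],im['orientation'])
print(ctrl.get_obs())
E
```

```text
pics
top [[556.51807405   0.         322.16797902]
 [  0.         556.51807405 240.21318075]
 [  0.           0.           1.        ]] [0.35878967 0.03643909 1.22013101] [-2.18577705  2.1351647  -0.17457662]
scene [[492.61874422   0.         310.79115449]
 [  0.         492.61874422 253.22843901]
 [  0.           0.           1.        ]] [ 1.38702659 -0.47142343  0.96988752] [-2.03628057 -1.18853856  0.51507801]
wrist [[371.64829954   0.         318.96239085]
 [  0.         371.64829954 235.11285915]
 [  0.           0.           1.        ]] [ 0.31289794 -0.54365107  0.37288575] [ 2.41107757 -1.59169562 -0.23734446]
{'t': 0.15, 'q': array([-1.28499530e+00,  5.32143509e-02,  1.61400401e+00,  8.95653564e-06,
        1.47602946e+00, -1.18984075e-01]), 'dq': array([-1.53280430e-03, -2.02795778e-03, -4.36577192e-03, -8.86439511e-05,
        6.09884554e-05,  1.01655558e-03]), 'effort': array([ 7.46634669e-04, -3.94244063e+01, -3.70721877e+01, -6.75672800e-05,
        4.67658421e-03,  1.81160635e-05]), 'tool_pos': array([ 0.24600673, -0.57399889,  0.2303246 ]), 'tool_rot': array([-2.62173920e+00,  1.72896703e+00,  1.97547502e-03]), 'contact_force': array([ 0.98912759,  0.62699966, -0.38488793]), 'wrist_torque': array([-0.00571551, -0.01537052,  0.05450579]), 'opening': 0.08567146521250428}
```

View pics/t0.png

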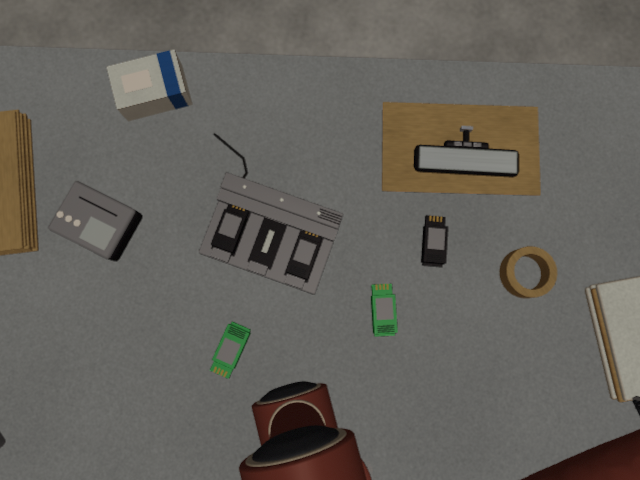

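View pics/s0.png

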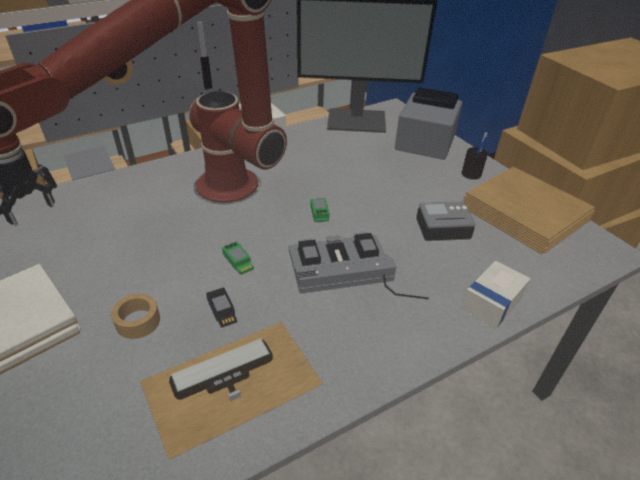

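View pics/w0.png

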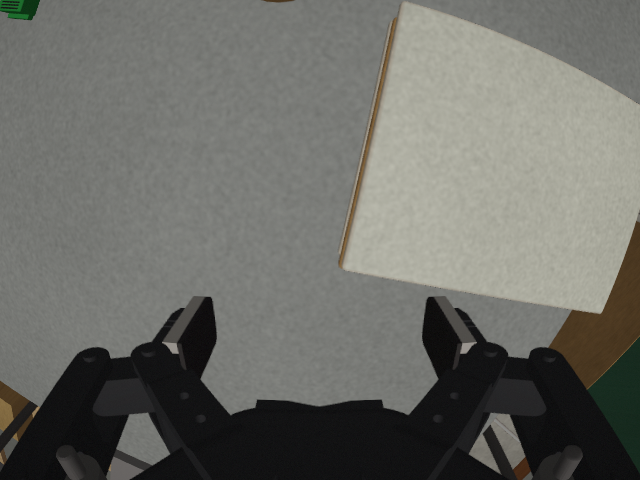

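Candidates in the top view: a black block at (435,240), green look-alikes at (384,310) and (231,350), and two black packs already charging at (230,229) and (304,255). The middle bay at (267,243) is free. I choose the black one at (435,240) and will check it in close crops.

```bash
python3 - <<'E'
from h import *
crop('t0',400,205,470,275,9,'c1'); crop('t0',190,165,350,300,5,'c2')
E
```

```text
(no output)
```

View pics/c1.png

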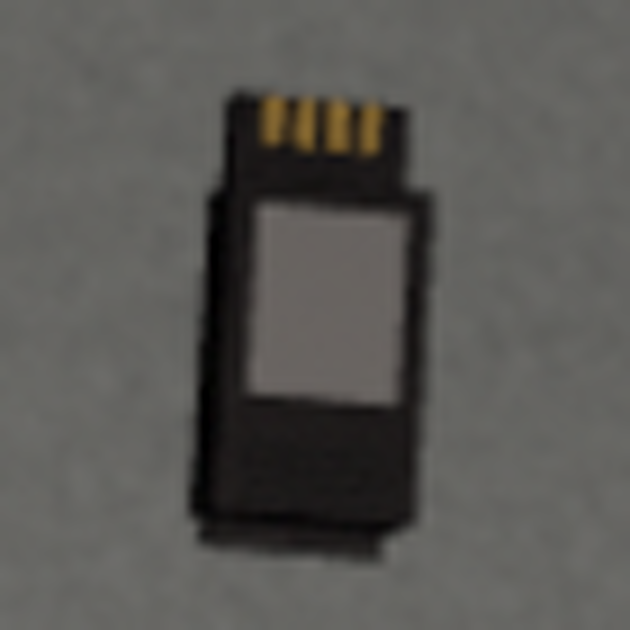

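View pics/c2.png

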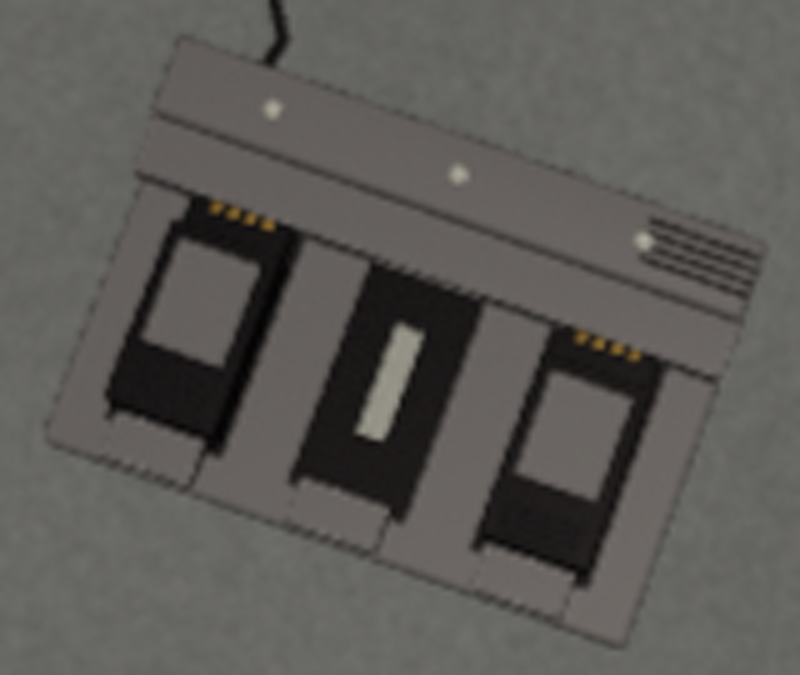

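```bash
cat > fit.py <<'E'
from h import *
from scipy.optimize import least_squares
def T(p,th,x,y,z):
    c,s=np.cos(th),np.sin(th); return [p[0]+c*x-s*y,p[1]+s*x+c*y,z]
def fit(tag,obs,x0):
    f=lambda q:np.concatenate([proj(tag,T(q,q[2],*o[0]))-o[1] for o in obs])
    r=least_squares(f,x0,loss='soft_l1'); return r.x,f(r.x).reshape(-1,2)
E
python3 - <<'E'
from fit import *
C=lambda u,v:np.array([400+u/9,205+v/9])-0.5+0.5/9
obs=[((.056,.022,.012),C(230,93)),((.056,-.022,.012),C(409,106)),
((.032,-.025,.03),C(434,193)),((-.05,-.025,.03),C(415,522)),((-.056,-.022,.010),C(380,560)),((-.056,.022,.0),C(200,540)),((-.05,.025,.0),C(190,515))]
q,r=fit('t0',obs,[.36,-.2,0]);print('pack',q,np.degrees(q[2]),r.round(2).tolist())
C=lambda u,v:np.array([190+u/5,165+v/5])-0.4
obs=[((.047,.134,.045),C(138,177)),((.047,-.134,.045),C(718,382)),((.072,.134,.056),C(158,113)),((.072,-.134,.056),C(742,320)),
]
q,r=fit('t0',obs,[.36,.15,0]);print('chg',q,np.degrees(q[2]),r.round(2).tolist())
for u,v,z in[(45,440,.022),(625,645,.022),(180,38,.056),(768,243,.056),(45,440,.0375),(625,645,.0375)]:
    p=atz('t0',*C(u,v),z)[:2]-q[:2];c,s=np.cos(q[2]),np.sin(q[2]);print(u,v,z,c*p[0]+s*p[1],-s*p[0]+c*p[1])
# charging packs
for nm,o in dict(A=[((-.05,.025,.052),(107,403)),((.032,.025,.052),(168,228)),((-.05,-.025,.052),(207,442)),((.032,-.025,.052),(272,262))],B=[((-.05,.025,.052),(477,540)),((-.05,-.025,.052),(583,580)),((.032,-.025,.052),(662,372))]).items():
    a,r=fit('t0',[(k,C(*w)) for k,w in o],[.36,.15,-.3]);p=a[:2]-q[:2];print(nm,a,c*p[0]+s*p[1],-s*p[0]+c*p[1],r.round(1).tolist())
E
```

```text
pack [ 0.53309573 -0.23594832 -0.06159106] -3.528908050085185 [[0.23, -0.45], [0.05, -0.18], [0.08, -0.41], [0.22, 0.36], [0.37, -0.38], [-0.48, 0.56], [-0.56, 0.53]]
chg [ 0.51876546  0.12648129 -0.3184411 ] -18.245331149459734 [[-0.6, -0.78], [1.26, -0.07], [-1.22, 0.11], [0.6, 0.62]]
45 440 0.022 -0.07234502107771151 0.13359445088865118
625 645 0.022 -0.07163019572839732 -0.13155362469105408
180 38 0.056 0.10695622083143944 0.13454257692012495
768 243 0.056 0.10791183526175324 -0.13184894331303604
45 440 0.0375 -0.07300993375653952 0.1301119120219922
625 645 0.0375 -0.07230435597096455 -0.13160599179391563
A [ 0.54407916  0.20949003 -0.30750087] -0.0019478628637734086 0.08676082698375627 [[-1.7, 0.4], [-0.4, -0.8], [0.6, 0.3], [1.0, 0.0]]
B [ 0.49134299  0.04746701 -0.33492322] -0.0013054943283063065 -0.0836274080333471 [[-0.0, -0.7], [1.1, -0.4], [-1.1, 4.9]]
```

```bash
cat > plan.py <<'E'
from h import *
def plan(target_pos,target_R,n,start=None,dec=2,smooth=False):
    o=ctrl.get_obs()
    if start is None: p=np.array(o['tool_pos']);M=R.from_rotvec(o['tool_rot'])
    else: p,M=start
    p=np.array(p,float)
    tR=R.from_matrix(target_R) if not isinstance(target_R,R) else target_R
    rows=[];p0=p.copy();tot=(M.inv()*tR).as_rotvec();M0=M
    for i in range(1,n+1):
        wp=p0+(np.array(target_pos)-p0)*i/n; wM=M0*R.from_rotvec(tot*i/n)
        sh=np.round(M.inv().apply(wp-p)/.025,dec); tu=np.round((M.inv()*wM).as_rotvec()/.1,dec)
        rows.append(np.r_[sh,tu]); p=p+M.apply(sh*.025); M=M*R.from_rotvec(tu*.1)
    print('; '.join(' '.join('%g'%(v+0) for v in r) for r in rows)); print('max',np.abs(rows).max(),'end',p,M.as_rotvec())
    return p,M
def toolR(yaw,tilt=0):
    # tool x=-packy, tool y=-packx, tool z down; then toe-down tilt
    c,s=np.cos(yaw),np.sin(yaw)
    M=np.array([[s,-c,0],[-c,-s,0],[0,0,-1.]]).T
    M=np.column_stack([[s,-c,0],[-c,-s,0],[0,0,-1.]])
    return R.from_matrix(M)*R.from_rotvec([-tilt,0,0])
E
python3 - <<'E'
from plan import *
s=plan([.525,-.2355,.20],toolR(-.0616),18)
plan([.525,-.2355,.12],toolR(-.0616),4,start=s)
E
```

```text
-0.45 -0.87 0.07 0 0 0.26; -0.47 -0.85 0.07 0 0 0.26; -0.49 -0.84 0.06 0 0 0.26; -0.51 -0.83 0.07 0 0 0.26; -0.54 -0.82 0.07 0 0 0.26; -0.55 -0.8 0.07 0 0.01 0.25; -0.58 -0.78 0.07 0 0 0.26; -0.59 -0.77 0.07 0 0 0.26; -0.62 -0.76 0.06 0 0 0.26; -0.63 -0.74 0.07 0 0 0.26; -0.66 -0.72 0.07 0 0 0.26; -0.67 -0.71 0.07 0 0 0.26; -0.69 -0.69 0.06 0 0 0.26; -0.71 -0.67 0.07 0 0 0.26; -0.73 -0.65 0.07 0 0 0.26; -0.74 -0.63 0.07 0 0 0.26; -0.76 -0.61 0.06 0 0.01 0.25; -0.77 -0.59 0.07 0 0 0.26
max 0.87 end [ 0.52490989 -0.23549284  0.20004638] [ 2.15213156e+00 -2.28807919e+00  1.90601598e-04]
0 0 0.8 0 0 0; 0 0 0.8 0 0 0; 0 0 0.8 0 0 0; 0 0 0.8 0 0 0
max 0.8 end [ 0.52489217 -0.23552284  0.12004639] [ 2.15213156e+00 -2.28807919e+00  1.90601598e-04]
```

Emit:
{"name": "step_arm", "arguments": {
  "increments": "-0.45 -0.87 0.07 0 0 0.26; -0.47 -0.85 0.07 0 0 0.26; -0.49 -0.84 0.06 0 0 0.26; -0.51 -0.83 0.07 0 0 0.26; -0.54 -0.82 0.07 0 0 0.26; -0.55 -0.8 0.07 0 0.01 0.25; -0.58 -0.78 0.07 0 0 0.26; -0.59 -0.77 0.07 0 0 0.26; -0.62 -0.76 0.06 0 0 0.26; -0.63 -0.74 0.07 0 0 0.26; -0.66 -0.72 0.07 0 0 0.26; -0.67 -0.71 0.07 0 0 0.26",
  "fingers": 1,
  "newtons": 60
}}

```text
t: 1.15
tool_pos: [0.4326, -0.3476, 0.2103]
tool_rot: [2.321, -2.116, 0.0]
contact_force: [0.4, -0.3, 0.9]
opening: 0.0853
```

Emit:
{"name": "step_arm", "arguments": {
  "increments": "-0.69 -0.69 0.06 0 0 0.26; -0.71 -0.67 0.07 0 0 0.26; -0.73 -0.65 0.07 0 0 0.26; -0.74 -0.63 0.07 0 0 0.26; -0.76 -0.61 0.06 0 0.01 0.25; -0.77 -0.59 0.07 0 0 0.26; 0 0 0.8 0 0 0; 0 0 0.8 0 0 0; 0 0 0.8 0 0 0; 0 0 0.8 0 0 0; 0 0 0 0 0 0; 0 0 0 0 0 0"
}}

```text
t: 2.15
tool_pos: [0.5241, -0.2355, 0.1191]
tool_rot: [2.151, -2.287, -0.003]
contact_force: [0.5, 0.0, 0.5]
opening: 0.0856
```

```bash
python3 - <<'E'
from h import *
snap('wrist','w1'); snap('scene','s1'); o=ctrl.get_obs(); print(o['t'],o['tool_pos'],o['tool_rot'],o['contact_force'],o['q'])
E
```

```text
2.25 [ 0.52569907 -0.23661602  0.12193994] [ 2.1518373  -2.28794163  0.00520108] [ 0.19190471  0.48779025 -0.37960032] [-5.51240679e-01  2.87884489e-02  1.82605434e+00 -1.62403398e-03
  1.28374112e+00  1.08130523e+00]
```

View pics/w1.png

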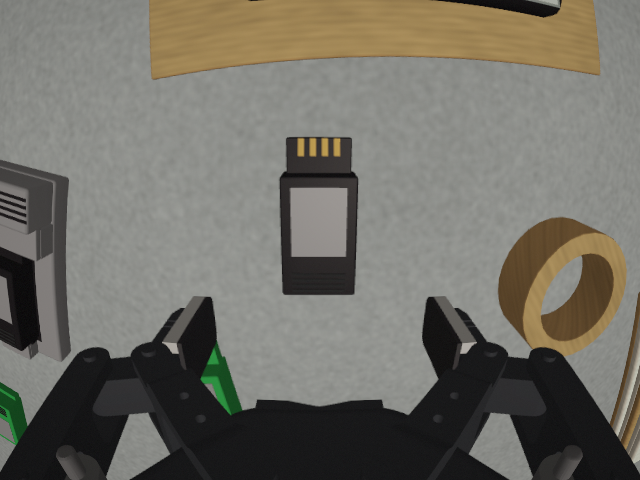

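```bash
python3 - <<'E'
from fit import *
crop('w1',270,125,370,305,4,'c3')
d=np.load('pics/w1.npz');print(d['K'],d['eye'],d['o'])
obs=[((.056,.022,.012),(287,138)),((.056,-.022,.012),(351,138)),((.032,.025,.03),(281,178)),((.032,-.025,.03),(357,178)),((-.05,.025,.03),(283,294)),((-.05,-.025,.03),(354,294))]
q,r=fit('w1',obs,[.533,-.236,-.06]);print(q,r.round(1).tolist())
E
```

```text
[[371.64829954   0.         318.96239085]
 [  0.         371.64829954 235.11285915]
 [  0.           0.           1.        ]] [ 0.59709136 -0.23845012  0.26162157] [ 2.00085645 -2.12988049 -0.31754848]
[ 0.53276047 -0.2342406  -0.06510877] [[-1.1, -0.1], [1.0, 0.1], [-1.9, -1.0], [1.6, -0.8], [-0.5, 1.5], [0.6, 1.6]]
```

View pics/c3.png

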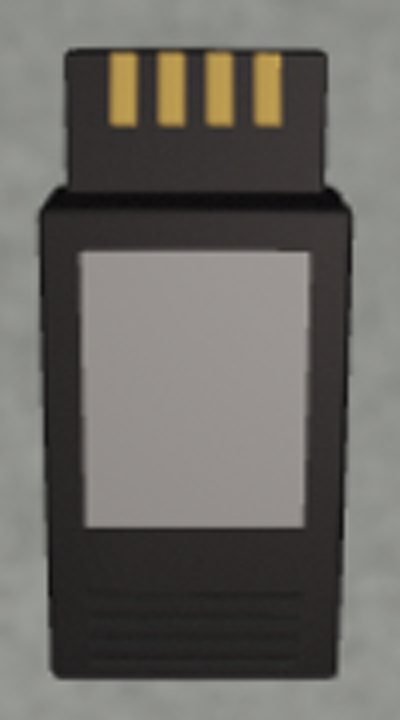

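Emit:
{"name": "step_arm", "arguments": {
  "increments": "-0.04 0 0.8 0 0 0.02; 0 0 0.8 0 0 0; 0 0 0.8 0 0 0; 0 0 0.8 0 0 0; 0 0 0.6 0 0 0; 0 0 0.5 0 0 0; 0 0 0.42 0 0 0; 0 0 0 0 0 0; 0 0 0 0 0 0"
}}

```text
t: 3.0
tool_pos: [0.5255, -0.2356, 0.003]
tool_rot: [2.149, -2.29, 0.003]
contact_force: [-0.1, 0.1, 0.3]
opening: 0.0853
```

Emit:
{"name": "step_arm", "arguments": {
  "increments": "0 0 0 0 0 0; 0 0 0 0 0 0; 0 0 0 0 0 0; 0 0 0 0 0 0; 0 0 0 0 0 0; 0 0 0 0 0 0; 0 0 0 0 0 0; 0 0 0 0 0 0",
  "fingers": -1,
  "newtons": 70
}}

```text
t: 3.67
tool_pos: [0.5263, -0.236, 0.0041]
tool_rot: [2.15, -2.29, 0.006]
contact_force: [-0.6, -0.4, 5.9]
opening: 0.049
```

```bash
python3 - <<'E'
from h import *
snap('wrist','w2'); snap('scene','s2'); o=ctrl.get_obs(); print(o['t'],o['tool_pos'],o['tool_rot'],o['contact_force'],o['opening'])
crop('s2',160,230,300,340,5,'c4')
E
```

```text
3.7667 [ 0.52628292 -0.23599318  0.00414403] [ 2.14990966 -2.29026713  0.00622906] [ 0.49657445 -1.00848289  5.77153846] 0.04872200055792549
```

View pics/w2.png

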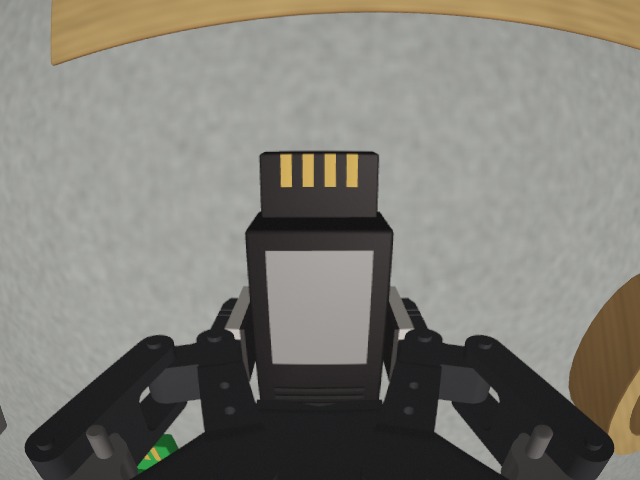

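View pics/c4.png

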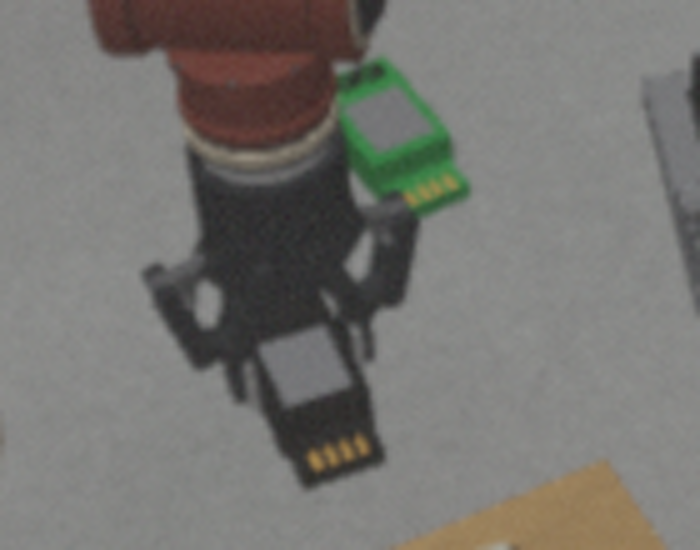

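```bash
python3 - <<'E'
from fit import *
from plan import toolR
crop('w2',230,140,410,420,3,'c5')
for t,p,rv in[('w0',[.246007,-.573999,.2303],[-2.62173920e+00,  1.72896703e+00,  1.97547502e-03]),('w1',[0.52569907,-0.23661602,0.12193994],[2.1518373,-2.28794163,0.00520108]),('w2',[ 0.52628292,-0.23599318,0.00414403],[ 2.14990966,-2.29026713,0.00622906])]:
    d=np.load(f'pics/{t}.npz');M=R.from_rotvec(rv);print(t,d['eye'],M.inv().apply(d['eye']-p),(M.inv()*R.from_rotvec(d['o'])).as_rotvec())
E
```

```text
w0 [ 0.31289794 -0.54365107  0.37288575] [-0.00178658 -0.07346621 -0.14256793] [-0.29291376 -0.00074412  0.00118982]
w1 [ 0.59709136 -0.23845012  0.26162157] [-0.00215281 -0.07163894 -0.13955074] [-0.29780366 -0.00307396  0.00073687]
w2 [ 0.59856026 -0.23866556  0.14703172] [-0.00147498 -0.07268158 -0.1426999 ] [-0.29312379 -0.00058883  0.00126345]
```

View pics/c5.png

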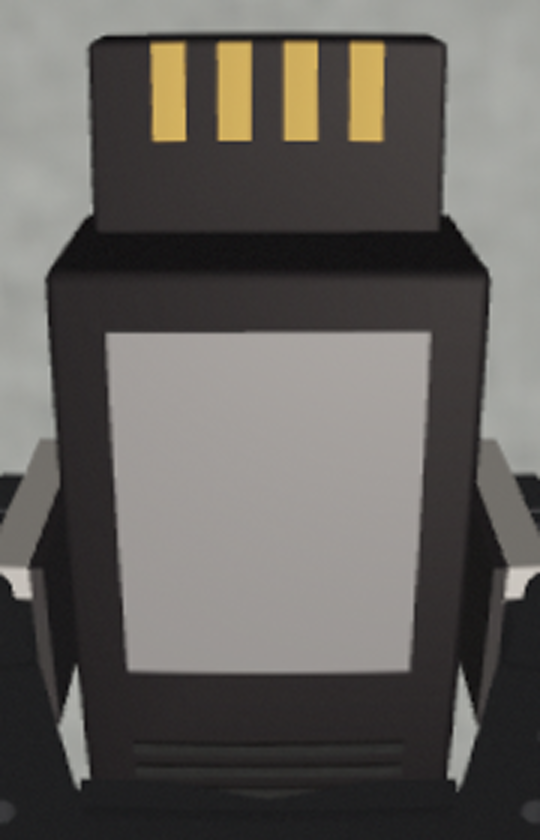

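```bash
cat > inhand.py <<'E'
from h import *
from scipy.optimize import least_squares
CT=np.array([-.0018,-.0726,-.142]);CR=R.from_rotvec([-.294,-.0015,.001])
K=371.648;cx,cy=318.962,235.113
def pj(pt): # tool frame pt->pixel
    c=CR.inv().apply(np.array(pt)-CT);h=np.hypot(c[0],c[1]);th=np.arctan2(h,c[2]);return np.array([cx+K*th*c[0]/h,cy+K*th*c[1]/h])
def fitpack(obs,fixroll=True):
    # params: pack centre in tool x,y,z, pitch(toe-down rel), yaw
    B=R.from_matrix(np.column_stack([[0,-1,0],[-1,0,0],[0,0,-1.]]))
    def f(q):
        M=B*R.from_euler('zy',[q[4],q[3]])
        return np.concatenate([pj(q[:3]+M.apply(o[0]))-o[1] for o in obs])
    r=least_squares(f,[0,-.008,-.012,0,0],loss='soft_l1');return r.x,f(r.x).reshape(-1,2)
E
python3 - <<'E'
from inhand import *
o=[((.056,.022,.012-.015),(260,153.5)),((.056,-.022,-.003),(378.8,154)),((.032,.022,-.003),(261.7,216)),((.032,-.022,-.003),(376.7,216.8)),((.032,.025,.015),(246,230.5)),((.032,-.025,.015),(392.7,230.5))]
q,r=fitpack(o);print(q.round(4),r.round(1).tolist())
o2=[((.032,.022,-.003),(261.7,216)),]
E
```

```text
[-0.002  -0.0064 -0.0065 -0.0269 -0.0038] [[-0.0, 0.3], [0.1, 0.1], [0.4, 0.1], [-0.2, -0.4], [-0.4, -0.2], [0.2, 0.2]]
```

```bash
cat >> plan.py <<'E'
import pickle
def load(): 
    p,rv=pickle.load(open('cmd.pkl','rb')); return np.array(p),R.from_rotvec(rv)
def save(s): pickle.dump((s[0],s[1].as_rotvec()),open('cmd.pkl','wb'))
def app(rows):
    p,M=load()
    for r in rows.split(';'):
        v=np.array(r.split(),float); p=p+M.apply(v[:3]*.025); M=M*R.from_rotvec(v[3:]*.1)
    save((p,M)); return p,M
BAY=np.array([.51877,.12648,.022]);BYAW=-.3184
TOE=np.array([0,-.0635,.0025])
def bay(x,y,z): c,s=np.cos(BYAW),np.sin(BYAW); return BAY+[c*x-s*y,s*x+c*y,z]
def tcp_for_toe(x,y,z,tilt,dyaw=0):
    M=toolR(BYAW+dyaw,tilt); return bay(x,y,z)-M.apply(TOE),M
E
python3 - <<'E'
from plan import *
save((np.array([0.52489217,-0.23552284,0.12004639]),R.from_rotvec([2.15213156e+00,-2.28807919e+00,1.90601598e-04])))
s=app('-0.04 0 0.8 0 0 0.02; 0 0 0.8 0 0 0; 0 0 0.8 0 0 0; 0 0 0.8 0 0 0; 0 0 0.6 0 0 0; 0 0 0.5 0 0 0; 0 0 0.42 0 0 0'); print(s[0])
s=plan(s[0]+[0,0,.13],s[1],6,start=s)
p,M=tcp_for_toe(.03,0,.035,.175)
print(p)
s=plan([p[0],p[1],.14],M,18,start=s)
s=plan(p,M,4,start=s)
E
```

```text
[ 0.52492721 -0.23456896  0.00204601]
0 0 -0.87 0 0 0; 0 0 -0.86 0 0 0; 0 0 -0.87 0 0 0; 0 0 -0.87 0 0 0; 0 0 -0.86 0 0 0; 0 0 -0.87 0 0 0
max 0.87 end [ 0.52495601 -0.23452021  0.132046  ] [ 2.14984249e+00 -2.29023027e+00  1.91258400e-04]
[0.4882883  0.13652721 0.07051768]
-0.82 0.13 -0.02 -0.1 -0.01 0.14; -0.81 0.15 -0.01 -0.09 -0.02 0.14; -0.82 0.16 -0.02 -0.1 -0.01 0.14; -0.81 0.16 -0.01 -0.1 -0.01 0.15; -0.81 0.18 0 -0.09 -0.01 0.14; -0.8 0.19 -0.01 -0.1 -0.02 0.14; -0.81 0.21 0 -0.1 -0.01 0.14; -0.8 0.21 0 -0.09 -0.01 0.14; -0.8 0.23 0 -0.1 -0.01 0.14; -0.79 0.23 0.01 -0.1 -0.02 0.14; -0.79 0.25 0.01 -0.09 -0.01 0.15; -0.79 0.26 0.02 -0.1 -0.01 0.14; -0.78 0.27 0.01 -0.1 -0.01 0.14; -0.78 0.28 0.02 -0.09 -0.02 0.14; -0.78 0.29 0.03 -0.1 -0.01 0.14; -0.77 0.3 0.03 -0.1 -0.01 0.14; -0.76 0.32 0.03 -0.09 -0.01 0.14; -0.77 0.32 0.04 -0.1 -0.02 0.14
max 0.82 end [0.48830056 0.13662014 0.13994983] [ 1.77731226 -2.45598518 -0.21585788]
0 -0.12 0.68 0 0 0; 0 -0.12 0.69 0 0 0; 0 -0.12 0.68 0 0 0; 0 -0.12 0.68 0 0 0
max 0.69 end [0.48823847 0.13666428 0.07065296] [ 1.77731226 -2.45598518 -0.21585788]
```

Emit:
{"name": "step_arm", "arguments": {
  "increments": "0 0 -0.4 0 0 0; 0 0 -0.87 0 0 0; 0 0 -0.86 0 0 0; 0 0 -0.87 0 0 0; 0 0 -0.87 0 0 0; 0 0 -0.86 0 0 0; 0 0 -0.47 0 0 0; 0 0 0 0 0 0; 0 0 0 0 0 0"
}}

```text
t: 4.52
tool_pos: [0.5249, -0.2351, 0.1324]
tool_rot: [2.149, -2.29, 0.003]
contact_force: [-0.4, 0.0, -3.2]
opening: 0.049
```

```bash
python3 - <<'E'
from h import *
snap('wrist','w3'); o=ctrl.get_obs(); print(o['t'],o['tool_pos'],o['tool_rot'],o['contact_force'],o['opening'])
crop('w3',230,140,410,420,3,'c6')
E
```

```text
4.5667 [ 0.52425501 -0.23464378  0.13113504] [ 2.14884752e+00 -2.28921587e+00 -1.01805269e-03] [ 0.18786251  0.58330823 -2.95011335] 0.04868327669356596
```

View pics/c6.png

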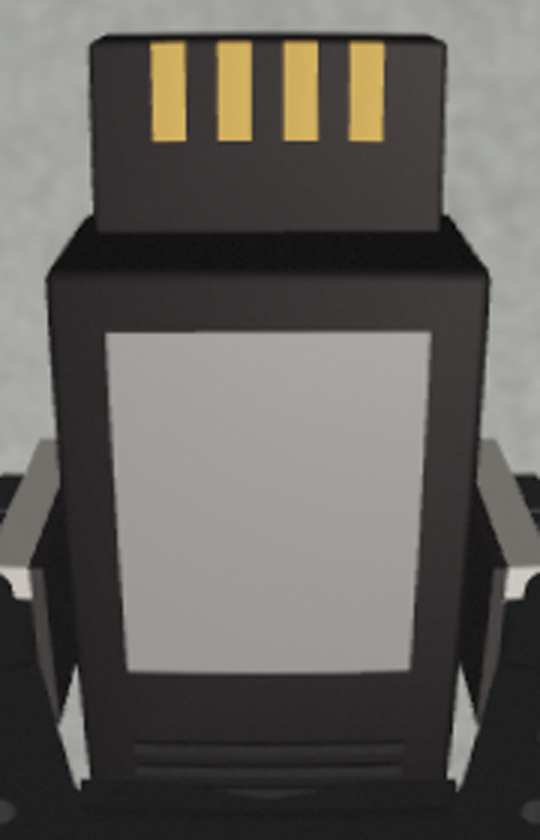

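The pack is held with no slip: its image is unchanged and the weight reads about 3 N. Next I carry it over to the bay.

Emit:
{"name": "step_arm", "arguments": {
  "increments": "-0.82 0.13 -0.02 -0.1 -0.01 0.14; -0.81 0.15 -0.01 -0.09 -0.02 0.14; -0.82 0.16 -0.02 -0.1 -0.01 0.14; -0.81 0.16 -0.01 -0.1 -0.01 0.15; -0.81 0.18 0 -0.09 -0.01 0.14; -0.8 0.19 -0.01 -0.1 -0.02 0.14; -0.81 0.21 0 -0.1 -0.01 0.14; -0.8 0.21 0 -0.09 -0.01 0.14; -0.8 0.23 0 -0.1 -0.01 0.14; -0.79 0.23 0.01 -0.1 -0.02 0.14; -0.79 0.25 0.01 -0.09 -0.01 0.15; -0.79 0.26 0.02 -0.1 -0.01 0.14"
}}

```text
t: 5.57
tool_pos: [0.499, 0.0134, 0.135]
tool_rot: [1.899, -2.406, -0.148]
contact_force: [0.9, 0.4, -3.0]
opening: 0.0489
```

Emit:
{"name": "step_arm", "arguments": {
  "increments": "-0.78 0.27 0.01 -0.1 -0.01 0.14; -0.78 0.28 0.02 -0.09 -0.02 0.14; -0.78 0.29 0.03 -0.1 -0.01 0.14; -0.77 0.3 0.03 -0.1 -0.01 0.14; -0.76 0.32 0.03 -0.09 -0.01 0.14; -0.77 0.32 0.04 -0.1 -0.02 0.14; 0 0 0 0 0 0; 0 -0.12 0.68 0 0 0; 0 -0.12 0.69 0 0 0; 0 0 0 0 0 0; 0 0 0 0 0 0"
}}

```text
t: 6.48
tool_pos: [0.4865, 0.1355, 0.1027]
tool_rot: [1.774, -2.452, -0.217]
contact_force: [0.1, 0.5, -2.3]
opening: 0.0487
```

```bash
python3 - <<'E'
from plan import *
app('0 0 -5.2 0 0 0')
app("-0.82 0.13 -0.02 -0.1 -0.01 0.14; -0.81 0.15 -0.01 -0.09 -0.02 0.14; -0.82 0.16 -0.02 -0.1 -0.01 0.14; -0.81 0.16 -0.01 -0.1 -0.01 0.15; -0.81 0.18 0 -0.09 -0.01 0.14; -0.8 0.19 -0.01 -0.1 -0.02 0.14; -0.81 0.21 0 -0.1 -0.01 0.14; -0.8 0.21 0 -0.09 -0.01 0.14; -0.8 0.23 0 -0.1 -0.01 0.14; -0.79 0.23 0.01 -0.1 -0.02 0.14; -0.79 0.25 0.01 -0.09 -0.01 0.15; -0.79 0.26 0.02 -0.1 -0.01 0.14;-0.78 0.27 0.01 -0.1 -0.01 0.14; -0.78 0.28 0.02 -0.09 -0.02 0.14; -0.78 0.29 0.03 -0.1 -0.01 0.14; -0.77 0.3 0.03 -0.1 -0.01 0.14; -0.76 0.32 0.03 -0.09 -0.01 0.14; -0.77 0.32 0.04 -0.1 -0.02 0.14; 0 0 0 0 0 0; 0 -0.12 0.68 0 0 0; 0 -0.12 0.69 0 0 0")
s=load();print(s[0],s[1].as_rotvec())
snap('wrist','w4');o=ctrl.get_obs(); print(o['t'],o['tool_pos'],o['tool_rot'],o['contact_force'],o['opening']);snap('top','t4');snap('scene','s4');
o=ctrl.get_obs(); print(o['t'],o['tool_pos'],o['tool_rot'])
crop('s4',250,180,420,310,4,'c7')
E
```

```text
[0.48824884 0.13664905 0.10517831] [ 1.77731226 -2.45598518 -0.21585788]
6.5333 [0.4876131  0.13559667 0.10410937] [ 1.77512585 -2.45411978 -0.21514992] [ 0.07393968  0.07540407 -0.97392152] 0.04871986575938083
6.6333 [0.48892757 0.13575792 0.10577661] [ 1.77709385 -2.45672688 -0.21270444]
```

View pics/w4.png

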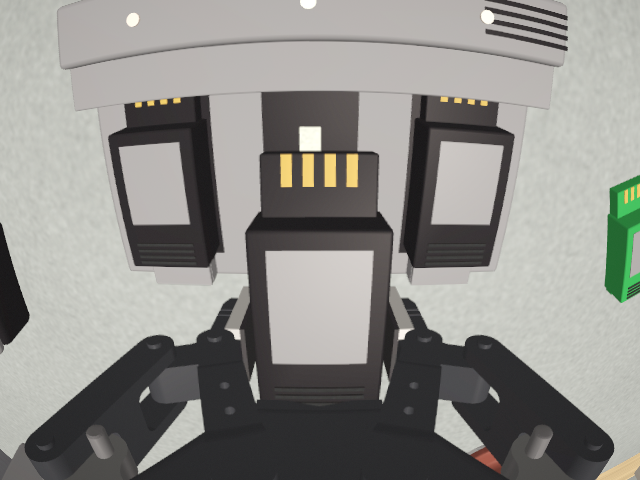

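View pics/c7.png

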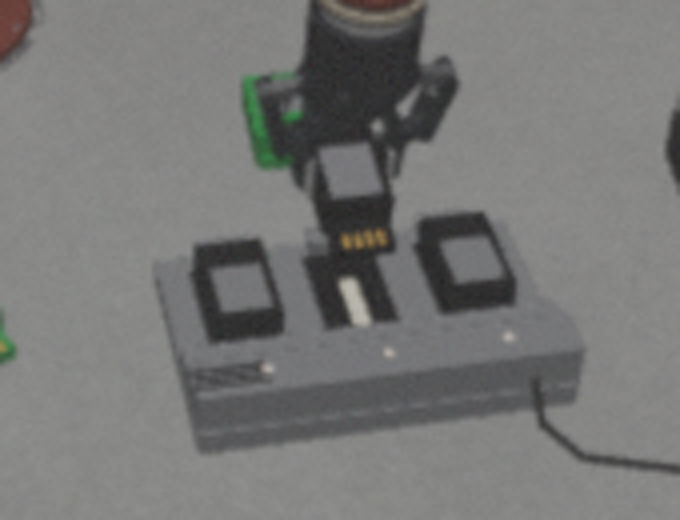

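```bash
crop() { :; }; python3 - <<'E'
from h import *
crop('w4',50,70,350,190,2.6,'c8'); crop('w4',300,70,600,190,2.6,'c9')
E
```

```text
(no output)
```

View pics/c8.png

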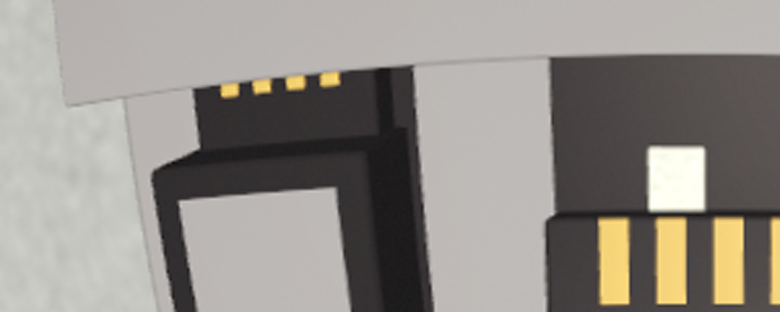

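View pics/c9.png

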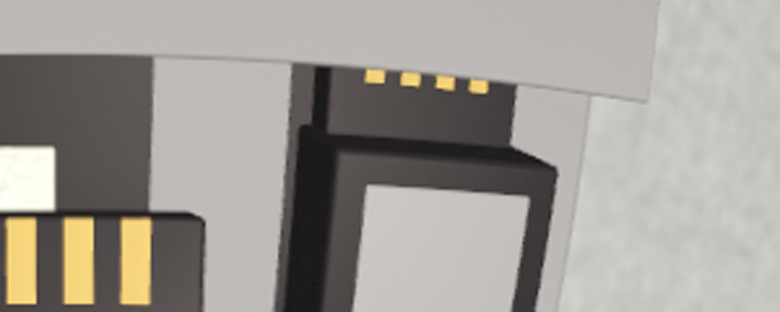

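```bash
cat > cal.py <<'E'
from plan import *
from scipy.optimize import least_squares
K_=371.648;cx,cy=318.962,235.113
B=R.from_matrix(np.column_stack([[0,-1,0],[-1,0,0],[0,0,-1.]]))
def pj(pt,CT,CR):
    c=CR.inv().apply(np.array(pt)-CT);h=np.hypot(c[0],c[1]);th=np.arctan2(h,c[2]);return np.array([cx+K_*th*c[0]/h,cy+K_*th*c[1]/h])
po=[((.056,.022,-.003),(260,153.5)),((.056,-.022,-.003),(378.8,154)),((.032,.022,-.003),(261.7,216)),((.032,-.022,-.003),(376.7,216.8)),((.032,.025,.015),(246,230.5)),((.032,-.025,.015),(392.7,230.5))]
PC=np.array([0,-.0075,-.0125])
n0=np.r_[-.0018,-.0726,-.142,-.294,-.0015,.001]
f=lambda q:np.r_[np.concatenate([pj(PC+B.apply(a),q[:3],R.from_rotvec(q[3:]))-b for a,b in po]),(q-n0)/np.r_[[.002]*3,[.01]*3]*.5]
r=least_squares(f,n0);CT=r.x[:3];CR=R.from_rotvec(r.x[3:])
if __name__=='__main__': print(r.x.round(4),r.fun.round(1))
def fitchg(obs,pose):
    p,M=pose
    def g(q):
        c,s=np.cos(q[2]),np.sin(q[2]);out=[]
        for a,b in obs:
            w=np.array([q[0]+c*a[0]-s*a[1],q[1]+s*a[0]+c*a[1],a[2]+(q[3] if len(q)>3 else 0)])
            out.append(pj(M.inv().apply(w-p),CT,CR)-b)
        return np.concatenate(out)
    r=least_squares(g,[*BAY[:2],BYAW],loss='soft_l1',f_scale=2.);return r.x,g(r.x).reshape(-1,2)
E
python3 cal.py; python3 - <<'E'
from cal import *
L=lambda u,v:(u/2.6+50,v/2.6+70); Q=lambda u,v:(u/2.6+300,v/2.6+70)
s=load()
obs=[((.047,.134,.045),L(65,107)),((.047,-.134,.045),Q(648,102)),
((.032,.084+.025,.052),L(153,174)),((.032,-.084-.025,.052),Q(556,172)),((-.05,.084+.025,.052),(135,264)),((-.05,-.109,.052),(495,264))]
q,r=fitchg(obs,s);print(q,r.round(1).tolist())
c,sn=np.cos(q[2]),np.sin(q[2])
p=s[0]+s[1].apply(TOE);d=p[:2]-q[:2];print('toe in bay',c*d[0]+sn*d[1],-sn*d[0]+c*d[1],p[2]-.022)
# strip edges at floor
for u,v in [L(551,58),L(555,200),Q(153,57),Q(150,190)]:
    x=u-cx;y=v-cy;rr=np.hypot(x,y);th=rr/K_;ray=s[1].apply(CR.apply([np.sin(th)*x/rr,np.sin(th)*y/rr,np.cos(th)]));e=s[0]+s[1].apply(CT)
    w=e+ray*(.022-e[2])/ray[2];d=w[:2]-q[:2];print(c*d[0]+sn*d[1],-sn*d[0]+c*d[1])
E
```

```text
[-0.0006 -0.0751 -0.1464 -0.305   0.0033 -0.0029] [-0.1  0.3  0.1  0.2  0.1  0.4 -0.1 -0.1 -0.5 -0.6  0.5 -0.2  0.3 -0.6
 -1.1 -0.5  0.2 -0.2]
[ 0.52152638  0.13016889 -0.31481204] [[6.8, 1.2], [-4.9, 1.4], [5.0, -1.5], [-2.9, -2.0], [5.2, -1.0], [-9.3, -0.8]]
toe in bay 0.028444677274360633 -0.004333281903667224 0.06965469721641698
0.045875887200508364 0.028137050733613306
0.013183048877435112 0.02854080203287567
0.04579570374275499 -0.026908643709591736
0.01533945056792611 -0.02710626520018645
```

```bash
python3 - <<'E'
import cal; from cal import *
L=lambda u,v:(u/2.6+50,v/2.6+70); Q=lambda u,v:(u/2.6+300,v/2.6+70)
s=load()
obs=[((.047,.134,.045),L(65,107)),((.047,-.134,.045),Q(648,102)),
((.032,.084+.025,.052),L(153,174)),((.032,-.084-.025,.052),Q(556,172)),((-.05,.084+.025,.052),(135,264)),((-.05,-.109,.052),(495,264))]
for ct,cr in [((.0002,-.0726,-.142),(-.294,-.0015,.001)),((-.0018,-.0726,-.142),(-.294,.012,.001)),((.0002,-.0726,-.142),(-.280,-.0015,.001)),((.0002,-.0726,-.138),(-.294,-.0015,.001))]:
  cal.CT=np.array(ct);cal.CR=R.from_rotvec(cr)
  q,r=fitchg(obs,s);print(q,r.round(1).tolist(), np.abs(r).sum())
  c,sn=np.cos(q[2]),np.sin(q[2])
  p=s[0]+s[1].apply(TOE);d=p[:2]-q[:2];print('toe in bay',c*d[0]+sn*d[1],-sn*d[0]+c*d[1],p[2]-.022)
E
```

```text
[ 0.52195575  0.13079058 -0.31866496] [[2.4, 0.5], [-1.3, 0.0], [0.4, -2.1], [0.3, -3.1], [1.1, 1.2], [-6.3, 1.6]] 20.274836258088612
toe in bay 0.028248186128848343 -0.004948569491554715 0.06965469721641698
[ 0.52149549  0.12946382 -0.31704326] [[1.8, 0.2], [-1.8, 0.3], [0.4, -2.1], [0.5, -3.0], [1.1, 2.0], [-6.3, 0.8]] 20.317005948880805
toe in bay 0.028263809292629744 -0.003590245774092362 0.06965469721641698
[ 0.52450793  0.12978977 -0.31804679] [[2.3, 0.5], [-0.9, -0.2], [0.2, -2.2], [0.9, -3.4], [0.3, 2.2], [-5.0, 2.5]] 20.819142909038646
toe in bay 0.025507971093059814 -0.0048135148194631446 0.06965469721641698
[ 0.52162688  0.12993932 -0.31735999] [[-0.4, 0.7], [3.7, -0.0], [-2.0, -1.5], [5.3, -2.8], [-0.3, 3.8], [-2.3, 3.8]] 26.597053320269396
toe in bay 0.028288502886063435 -0.0040740473091276565 0.06965469721641698
```

```bash
sed -i 's/^BAY=.*/BAY=np.array([.5212,.1300,.022]);BYAW=-.3180/' plan.py; python3 - <<'E'
from plan import *
p,M=tcp_for_toe(.034,0,.010,.175)
plan(p,M,6,start=load())
E
```

```text
-0.03 -0.1 0.39 0 0 0; -0.02 -0.11 0.38 0 0 0; -0.03 -0.1 0.39 0 0 0; -0.03 -0.11 0.38 0 0 0; -0.02 -0.1 0.39 0 0 0; -0.03 -0.1 0.38 0 0 0
max 0.39 end [0.49444745 0.13884039 0.04561248] [ 1.77731226 -2.45598518 -0.21585788]
```

Emit:
{"name": "step_arm", "arguments": {
  "increments": "-0.03 -0.1 0.39 0 0 0; -0.02 -0.11 0.38 0 0 0; -0.03 -0.1 0.39 0 0 0; -0.03 -0.11 0.38 0 0 0; -0.02 -0.1 0.39 0 0 0; -0.03 -0.1 0.38 0 0 0; 0 0 0 0 0 0; 0 0 0 0 0 0; 0 0 0 0 0 0"
}}

```text
t: 7.38
tool_pos: [0.4949, 0.1381, 0.0457]
tool_rot: [1.777, -2.456, -0.213]
contact_force: [-0.2, 1.2, -2.5]
opening: 0.0489
```

```bash
python3 - <<'E'
from plan import *
print(app("-0.03 -0.1 0.39 0 0 0; -0.02 -0.11 0.38 0 0 0; -0.03 -0.1 0.39 0 0 0; -0.03 -0.11 0.38 0 0 0; -0.02 -0.1 0.39 0 0 0; -0.03 -0.1 0.38 0 0 0")[0])
snap('wrist','w5');o=ctrl.get_obs(); print(o['t'],o['tool_pos'],o['tool_rot'],o['contact_force'],o['opening']);snap('scene','s5')
crop('s5',250,180,420,310,4,'c10'); crop('w5',180,90,450,290,2.9,'c11')
E
```

```text
[0.49444745 0.13884039 0.04561248]
7.4333 [0.49515087 0.13815529 0.04609689] [ 1.77758247 -2.45643156 -0.21277506] [-0.05609905  0.15222128 -2.47169276] 0.048565201096028035
```

View pics/w5.png

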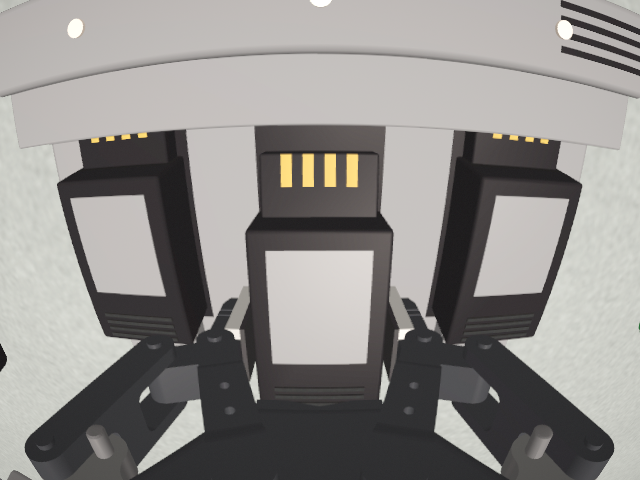

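View pics/c11.png

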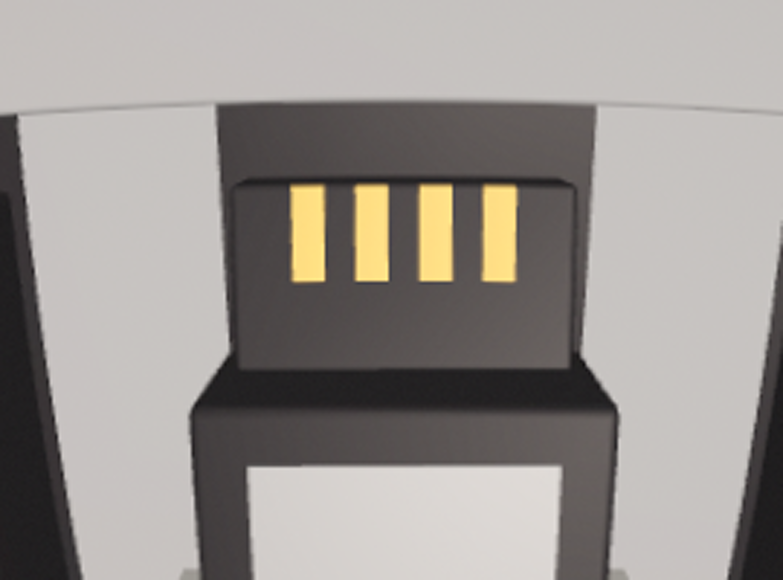

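View pics/c10.png

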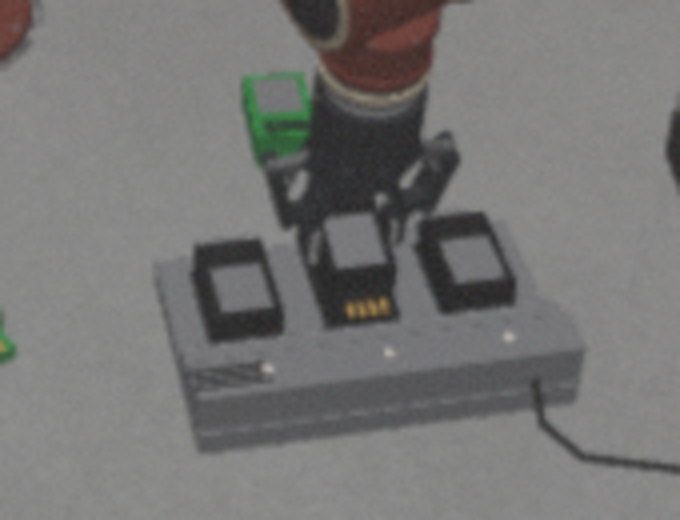

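Emit:
{"name": "step_arm", "arguments": {
  "increments": "0 -0.007 0.04 0 0 0; 0 -0.007 0.04 0 0 0; 0 -0.007 0.04 0 0 0; 0 -0.007 0.04 0 0 0; 0 0 0 0 0 0; 0 0 0 0 0 0"
}}

```text
t: 7.98
tool_pos: [0.4945, 0.1381, 0.0414]
tool_rot: [1.777, -2.456, -0.214]
contact_force: [-0.7, -1.4, -2.8]
opening: 0.0485
```

Emit:
{"name": "step_arm", "arguments": {
  "increments": "0 -0.007 0.04 0 0 0; 0 -0.007 0.04 0 0 0; 0 0 0 0 0 0; 0 0 0 0 0 0"
}}

```text
t: 8.32
tool_pos: [0.4945, 0.1381, 0.0393]
tool_rot: [1.777, -2.456, -0.214]
contact_force: [-0.2, 0.2, -2.5]
opening: 0.0487
```

Emit:
{"name": "step_arm", "arguments": {
  "increments": "0 -0.007 0.04 0 0 0; 0 -0.007 0.04 0 0 0; 0 0 0 0 0 0; 0 0 0 0 0 0"
}}

```text
t: 8.65
tool_pos: [0.4947, 0.1381, 0.0374]
tool_rot: [1.777, -2.456, -0.213]
contact_force: [0.1, 0.3, -3.1]
opening: 0.0487
```

Emit:
{"name": "step_arm", "arguments": {
  "increments": "0 -0.007 0.04 0 0 0; 0 0 0 0 0 0; 0 0 0 0 0 0"
}}

```text
t: 8.9
tool_pos: [0.4948, 0.1381, 0.0372]
tool_rot: [1.777, -2.455, -0.214]
contact_force: [-3.5, -0.5, 5.3]
opening: 0.0485
```

Emit:
{"name": "step_arm", "arguments": {
  "increments": "0 0.005 -0.03 0 0 0; 0 0 0 0 0 0; 0 -0.118 -0.021 0 0 0; 0 -0.118 -0.021 0 0 0; 0 -0.118 -0.021 0 0 0; 0 -0.118 -0.021 0 0 0; 0 -0.118 -0.021 0 0 0; 0 0 0 0 0 0; 0 0 0 0 0 0"
}}

```text
t: 9.65
tool_pos: [0.5097, 0.1331, 0.0371]
tool_rot: [1.777, -2.457, -0.212]
contact_force: [0.7, -1.1, -1.4]
opening: 0.0485
```

```bash
python3 - <<'E'
from plan import *
app('; '.join(['0 -0.007 0.04 0 0 0']*9)); s=app('0 0.005 -0.03 0 0 0; 0 -0.59 -0.105 0 0 0');print(s[0])
snap('wrist','w6');o=ctrl.get_obs(); print(o['t'],o['tool_pos'],o['tool_rot'],o['contact_force'],o['opening'])
crop('w6',180,90,450,290,2.9,'c12')
E
```

```text
[0.50867023 0.13416217 0.03725141]
9.7 [0.50946065 0.13316261 0.03710314] [ 1.77729949 -2.45671366 -0.2119853 ] [ 0.64288373 -0.25634399 -2.20891405] 0.04879121280011465
```

View pics/c12.png

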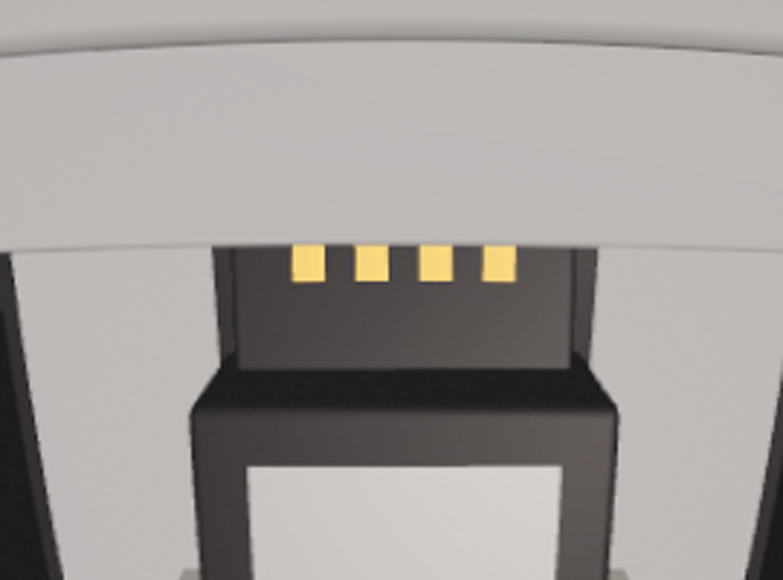

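Emit:
{"name": "step_arm", "arguments": {
  "increments": "0 -0.04 -0.007 0 0 0; 0 -0.04 -0.007 0 0 0; 0 -0.04 -0.007 0 0 0; 0 0 0 0 0 0; 0 0 0 0 0 0"
}}

```text
t: 10.12
tool_pos: [0.5106, 0.1327, 0.0372]
tool_rot: [1.776, -2.454, -0.217]
contact_force: [-4.8, 1.3, 2.9]
opening: 0.0491
```

Emit:
{"name": "step_arm", "arguments": {
  "increments": "0 -0.04 -0.007 0 0 0; 0 -0.04 -0.007 0 0 0; 0 0 0 0 0 0; 0 0 0 0 0 0"
}}

```text
t: 10.45
tool_pos: [0.5119, 0.1323, 0.0372]
tool_rot: [1.775, -2.453, -0.219]
contact_force: [-6.9, 2.2, 3.7]
opening: 0.0488
```

Emit:
{"name": "step_arm", "arguments": {
  "increments": "0 -0.04 -0.007 0 0 0; 0 -0.04 -0.007 0 0 0; 0 0 0 0 0 0; 0 0 0 0 0 0"
}}

```text
t: 10.78
tool_pos: [0.5135, 0.1318, 0.0372]
tool_rot: [1.775, -2.452, -0.219]
contact_force: [-8.6, 2.6, 6.0]
opening: 0.0482
```

Emit:
{"name": "step_arm", "arguments": {
  "increments": "0 0.003 -0.02 0 0 0; 0 0 0 0 0 0; 0 0 0 0 0 0"
}}

```text
t: 11.03
tool_pos: [0.5135, 0.1318, 0.0374]
tool_rot: [1.775, -2.452, -0.219]
contact_force: [-6.8, 2.3, 3.1]
opening: 0.0489
```

Emit:
{"name": "step_arm", "arguments": {
  "increments": "0 -0.04 -0.007 0 0 0; 0 -0.04 -0.007 0 0 0; 0 0 0 0 0 0; 0 0 0 0 0 0"
}}

```text
t: 11.37
tool_pos: [0.5151, 0.1313, 0.0374]
tool_rot: [1.774, -2.451, -0.22]
contact_force: [-9.1, 3.1, 3.8]
opening: 0.0489
```

```bash
python3 - <<'E'
from plan import *
s=app('; '.join(['0 -0.04 -0.007 0 0 0']*9)+';0 0.003 -0.02 0 0 0');print(s[0],s[1].as_rotvec())
M=s[1];print('toe est',M.apply(TOE)+s[0])
snap('wrist','w7');o=ctrl.get_obs(); print(o['t'],o['tool_pos'],o['tool_rot'],o['contact_force'],o['opening'])
crop('w7',180,90,450,290,2.9,'c13')
E
```

```text
[0.51736154 0.13130147 0.03773993] [ 1.77731226 -2.45598518 -0.21585788]
toe est [0.57634409 0.11189343 0.02421632]
11.4167 [0.51504281 0.13129197 0.03737296] [ 1.77431538 -2.45143127 -0.22051902] [-9.02605649  2.07271176  3.84646316] 0.04837343202664095
```

View pics/c13.png

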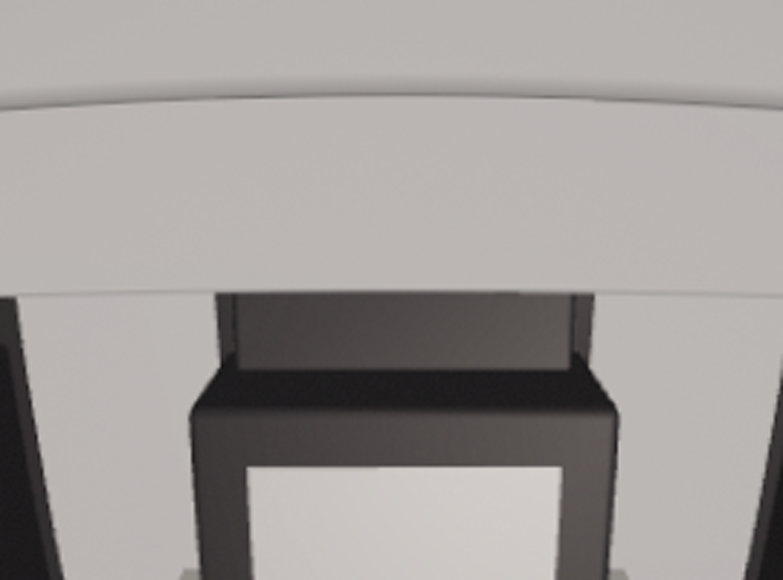

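Emit:
{"name": "step_arm", "arguments": {
  "increments": "0 -0.04 -0.007 0 0 0; 0 -0.04 -0.007 0 0 0; 0 0 0 0 0 0; 0 0 0 0 0 0"
}}

```text
t: 11.75
tool_pos: [0.5166, 0.1308, 0.0374]
tool_rot: [1.774, -2.451, -0.221]
contact_force: [-9.9, 3.5, 4.8]
opening: 0.0489
```

Emit:
{"name": "step_arm", "arguments": {
  "increments": "0 -0.04 -0.007 0 0 0; 0 -0.02 -0.004 0 0 0; 0 0 0 0 0 0; 0 0 0 0 0 0"
}}

```text
t: 12.08
tool_pos: [0.5178, 0.1304, 0.0374]
tool_rot: [1.774, -2.45, -0.222]
contact_force: [-10.6, 3.4, 4.7]
opening: 0.0487
```

Emit:
{"name": "step_arm", "arguments": {
  "increments": "0 -0.04 -0.007 0 0 0; 0 0 0 0 0 0; 0 0 0 0 0 0"
}}

```text
t: 12.33
tool_pos: [0.5186, 0.1301, 0.0374]
tool_rot: [1.773, -2.45, -0.223]
contact_force: [-11.0, 3.1, 6.8]
opening: 0.0487
```

Emit:
{"name": "step_arm", "arguments": {
  "increments": "0 -0.04 -0.007 0 0 0; 0 0 0 0 0 0; 0 0 0 0 0 0"
}}

```text
t: 12.58
tool_pos: [0.5194, 0.1298, 0.0374]
tool_rot: [1.773, -2.45, -0.223]
contact_force: [-12.3, 4.5, 6.8]
opening: 0.0487
```

Emit:
{"name": "step_arm", "arguments": {
  "increments": "0 -0.04 -0.007 0 0 0; 0 0 0 0 0 0; 0 0 0 0 0 0"
}}

```text
t: 12.83
tool_pos: [0.5196, 0.1298, 0.0374]
tool_rot: [1.772, -2.448, -0.225]
contact_force: [-14.1, 3.5, 8.8]
opening: 0.0489
```

```bash
python3 - <<'E'
from plan import *
s=app('; '.join(['0 -0.04 -0.007 0 0 0']*6)+';0 0.02 0.004 0 0 0');print(s[0])
snap('wrist','w8');o=ctrl.get_obs(); print(o['t'],o['tool_pos'],o['tool_rot'],o['contact_force'],o['opening'])
crop('w8',180,90,450,290,2.9,'c14')
snap('scene','s8');crop('s8',250,180,420,310,4,'c15')
E
```

```text
[0.52266318 0.12955657 0.03771729]
12.8833 [0.51964405 0.12976484 0.03746849] [ 1.77252797 -2.44843237 -0.22526525] [-13.06704093   3.32418399   8.42230883] 0.048757370885446016
```

View pics/c14.png

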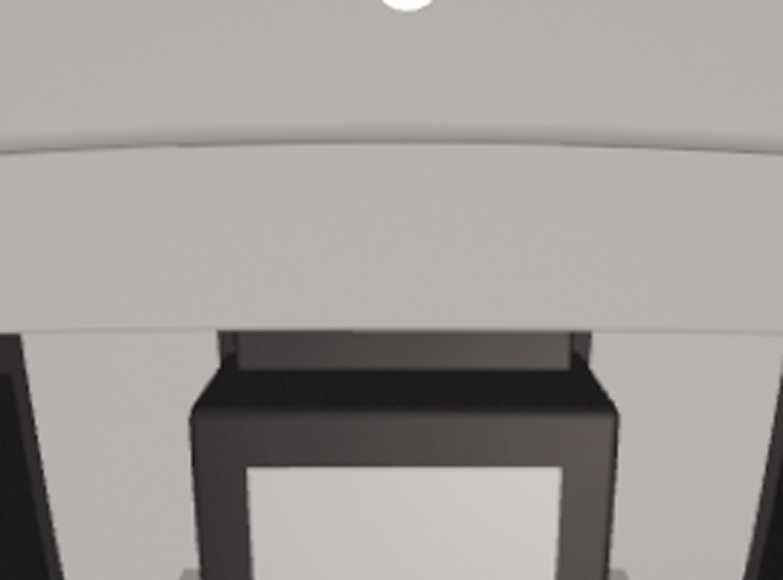

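View pics/c15.png

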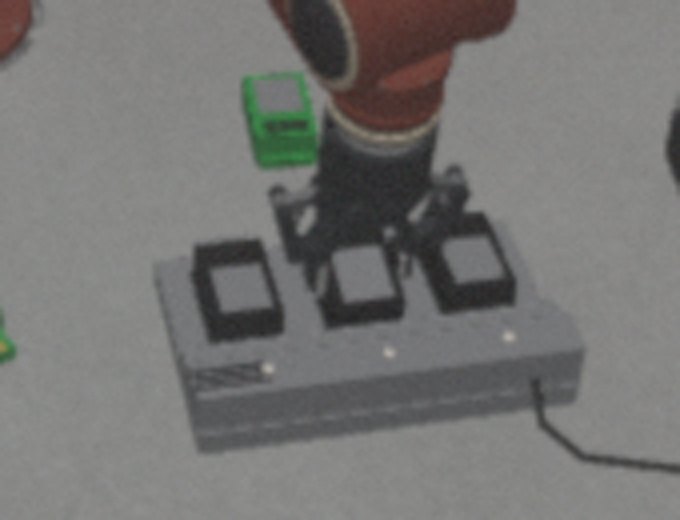

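```bash
sed -i 's/^TOE=.*/TOE=np.array([0,-.0640,.004])/' plan.py; python3 - <<'E'
from plan import *
o=ctrl.get_obs()
M=R.from_rotvec(o['tool_rot']);print('meas tilt',(toolR(BYAW).inv()*M).as_rotvec(),'cmd',(toolR(BYAW).inv()*load()[1]).as_rotvec())
s=load(); toe=s[0]+s[1].apply(TOE); c,sn=np.cos(BYAW),np.sin(BYAW); d=toe-BAY;print('toe bay',c*d[0]+sn*d[1],-sn*d[0]+c*d[1],d[2])
toe=toe+np.array([c,sn,0])*-.001+[0,0,.0005]
for t in(.13,.08,.04):
    M=toolR(BYAW,t); s=plan(toe-M.apply(TOE),M,4,start=s,dec=3)
E
```

```text
meas tilt [-0.18524344  0.00255187 -0.00047726] cmd [-1.75095433e-01 -3.20481178e-04 -6.96009388e-05]
toe bay 0.06385308917927725 4.3765884008735434e-05 0.0006295187664597766
0 0.012 0.026 0.113 0.001 0; 0 0.012 0.025 0.112 0.001 0; 0 0.012 0.026 0.113 0 0.001; 0 0.013 0.025 0.113 0.001 0
max 0.113 end [0.52113247 0.13006086 0.03539193] [ 1.79454332 -2.48000587 -0.16143461]
0 0.001 0.032 0.125 0 0; 0 0.002 0.032 0.125 0 0; 0 0.002 0.032 0.125 0 0; 0 0.002 0.032 0.125 0 0
max 0.125 end [0.52062984 0.13022636 0.03223098] [ 1.81325078 -2.50585995 -0.10029476]
0 0.001 0.026 0.1 0 0; 0 0.002 0.025 0.1 0 0; 0 0.001 0.026 0.1 0 0; 0 0.002 0.025 0.1 0 0
max 0.1 end [0.52033013 0.13032506 0.02969603] [ 1.82770561 -2.52583684 -0.05053039]
```

Emit:
{"name": "step_arm", "arguments": {
  "increments": "0 0.012 0.026 0.113 0.001 0; 0 0.012 0.025 0.112 0.001 0; 0 0.012 0.026 0.113 0 0.001; 0 0.013 0.025 0.113 0.001 0; 0 0 0 0 0 0; 0 0 0 0 0 0"
}}

```text
t: 13.43
tool_pos: [0.519, 0.1299, 0.0346]
tool_rot: [1.791, -2.475, -0.168]
contact_force: [-9.8, 2.9, 2.7]
opening: 0.049
```

```bash
python3 - <<'E'
from plan import *
app("0 0.012 0.026 0.113 0.001 0; 0 0.012 0.025 0.112 0.001 0; 0 0.012 0.026 0.113 0 0.001; 0 0.013 0.025 0.113 0.001 0")
snap('wrist','w9');o=ctrl.get_obs(); print(o['t'],o['tool_pos'],load()[0],o['contact_force'],o['wrist_torque'])
M=R.from_rotvec(o['tool_rot']);print('meas tilt',(toolR(BYAW).inv()*M).as_rotvec())
snap('scene','s9');crop('w9',180,90,450,290,2.9,'c16')
E
```

```text
13.4833 [0.51902194 0.12993771 0.03462371] [0.52113247 0.13006086 0.03539193] [-10.56734879   3.35033489   3.13944918] [ 0.49671586  1.31325292 -0.01049712]
meas tilt [-0.13712449  0.00234569 -0.00028003]
```

View pics/c16.png

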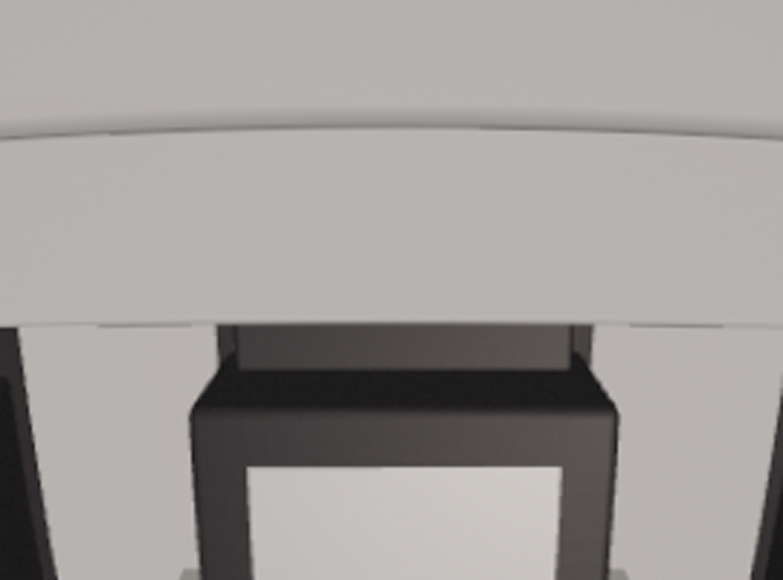

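```bash
cat > toe.py <<'E'
from plan import *
REF=.062-None if False else None
def toeb(p,rv):
    M=R.from_rotvec(rv);d=np.array(p)+M.apply(TOE)-BAY;c,sn=np.cos(BYAW),np.sin(BYAW);return np.round(1e3*np.array([c*d[0]+sn*d[1],-sn*d[0]+c*d[1],d[2]]),2)
h=toeb([0.51964405,0.12976484,0.03746849],[1.77252797,-2.44843237,-0.22526525])
E
python3 - <<'E'
from toe import *
o=ctrl.get_obs(); print(h,toeb(o['tool_pos'],o['tool_rot']),toeb(load()[0],load()[1].as_rotvec()))
E
```

```text
[60.76 -0.71 -0.25] [60.82 -0.73 -0.07] [6.286e+01 4.000e-02 1.130e+00]
```

Emit:
{"name": "step_arm", "arguments": {
  "increments": "0 0.001 0.032 0.125 0 0; 0 0.002 0.032 0.125 0 0; 0 0.002 0.032 0.125 0 0; 0 0.002 0.032 0.125 0 0; 0 0 0 0 0 0; 0 0 0 0 0 0"
}}

```text
t: 14.03
tool_pos: [0.5186, 0.1301, 0.0314]
tool_rot: [1.81, -2.501, -0.106]
contact_force: [-9.5, 3.8, 4.5]
opening: 0.0488
```

```bash
python3 - <<'E'
from toe import *
app("0 0.001 0.032 0.125 0 0; 0 0.002 0.032 0.125 0 0; 0 0.002 0.032 0.125 0 0; 0 0.002 0.032 0.125 0 0")
o=ctrl.get_obs(); print(o['t'],o['contact_force'],o['wrist_torque'],toeb(o['tool_pos'],o['tool_rot']),toeb(load()[0],load()[1].as_rotvec()))
M=R.from_rotvec(o['tool_rot']);print('meas tilt',(toolR(BYAW).inv()*M).as_rotvec())
E
```

```text
14.0333 [-9.47893845  3.81164748  4.51949209] [ 0.52761529  1.32589651 -0.07701015] [60.88 -0.74 -0.12] [6.286e+01 4.000e-02 1.130e+00]
meas tilt [-0.0867519   0.00238128 -0.00027925]
```

Emit:
{"name": "step_arm", "arguments": {
  "increments": "0 0.001 0.026 0.1 0 0; 0 0.002 0.025 0.1 0 0; 0 0.001 0.026 0.1 0 0; 0 0.002 0.025 0.1 0 0; 0 0 0 0 0 0; 0 0 0 0 0 0"
}}

```text
t: 14.53
tool_pos: [0.5183, 0.1302, 0.0289]
tool_rot: [1.824, -2.521, -0.057]
contact_force: [-10.7, 4.2, 5.8]
opening: 0.0484
```

```bash
python3 - <<'E'
from toe import *
s=app("0 0.001 0.026 0.1 0 0; 0 0.002 0.025 0.1 0 0; 0 0.001 0.026 0.1 0 0; 0 0.002 0.025 0.1 0 0")
o=ctrl.get_obs(); print(o['t'],o['contact_force'],o['wrist_torque'],toeb(o['tool_pos'],o['tool_rot']),toeb(load()[0],load()[1].as_rotvec()))
M=R.from_rotvec(o['tool_rot']);print('meas tilt',(toolR(BYAW).inv()*M).as_rotvec())
toe=s[0]+s[1].apply(TOE)
for t in(.0,-.012):
    M=toolR(BYAW,t); s=plan(toe-M.apply(TOE),M,4,start=s,dec=3)
snap('scene','s10');crop('s10',250,180,420,310,4,'c17');snap('wrist','w10')
E
```

```text
14.5333 [-10.7194763    4.2006004    5.81674017] [ 0.49932093  1.37763769 -0.02480852] [60.89 -0.72 -0.11] [6.286e+01 4.000e-02 1.140e+00]
meas tilt [-0.04680093  0.00232794 -0.00019089]
0 0.001 0.026 0.1 0 0; 0 0.001 0.025 0.1 0 0; 0 0.002 0.026 0.1 0 0; 0 0.002 0.025 0.1 0 0
max 0.1 end [0.52012693 0.13039199 0.02715024] [-1.84167479e+00  2.54514260e+00  6.97091003e-06]
0 0 0.008 0.03 0 0; 0 0.001 0.008 0.03 0 0; 0 0 0.007 0.03 0 0; 0 0.001 0.008 0.03 0 0
max 0.03 end [0.52008272 0.13040655 0.02637495] [-1.83752909  2.53941357 -0.01522971]
```

View pics/c17.png

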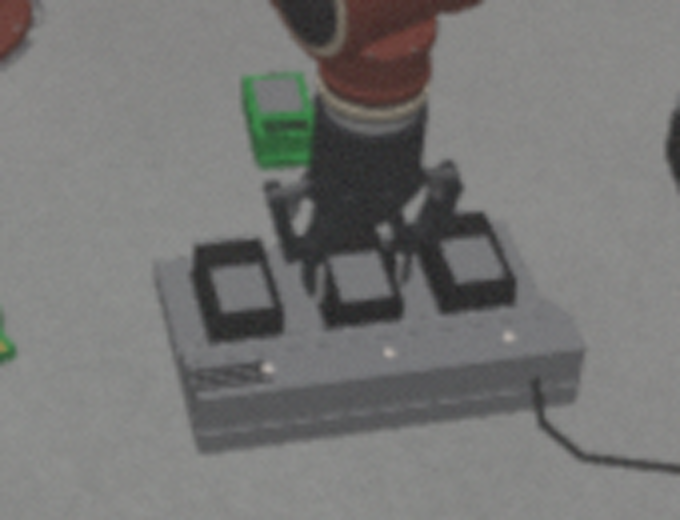

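Emit:
{"name": "step_arm", "arguments": {
  "increments": "0 0.001 0.026 0.1 0 0; 0 0.001 0.025 0.1 0 0; 0 0.002 0.026 0.1 0 0; 0 0.002 0.025 0.1 0 0; 0 0 0 0 0 0; 0 0 0 0 0 0"
}}

```text
t: 15.13
tool_pos: [0.518, 0.1303, 0.0264]
tool_rot: [1.838, -2.54, -0.007]
contact_force: [-10.6, 3.2, 6.6]
opening: 0.0488
```

```bash
python3 - <<'E'
from toe import *
s=app("0 0.001 0.026 0.1 0 0; 0 0.001 0.025 0.1 0 0; 0 0.002 0.026 0.1 0 0; 0 0.002 0.025 0.1 0 0")
o=ctrl.get_obs(); print(o['t'],o['contact_force'],o['wrist_torque'],toeb(o['tool_pos'],o['tool_rot']),toeb(load()[0],load()[1].as_rotvec()))
M=R.from_rotvec(o['tool_rot']);print('meas tilt',(toolR(BYAW).inv()*M).as_rotvec())
E
```

```text
15.1333 [-10.64102626   3.19866163   6.55299591] [ 0.52365647  1.4699355  -0.05973633] [60.87 -0.72 -0.07] [6.286e+01 4.000e-02 1.150e+00]
meas tilt [-6.88884626e-03  2.32735177e-03 -5.70613013e-05]
```

Emit:
{"name": "step_arm", "arguments": {
  "increments": "0 0 0.008 0.03 0 0; 0 0.001 0.008 0.03 0 0; 0 0 0.007 0.03 0 0; 0 0 0 0 0 0; 0 0 0 0 0 0"
}}

```text
t: 15.55
tool_pos: [0.518, 0.1303, 0.0261]
tool_rot: [1.841, -2.544, 0.004]
contact_force: [-11.2, 2.1, 6.5]
opening: 0.0484
```

```bash
python3 - <<'E'
from toe import *
s=app("0 0 0.008 0.03 0 0; 0 0.001 0.008 0.03 0 0; 0 0 0.007 0.03 0 0")
o=ctrl.get_obs(); print(o['t'],o['contact_force'],o['wrist_torque'],toeb(o['tool_pos'],o['tool_rot']),toeb(load()[0],load()[1].as_rotvec()))
M=R.from_rotvec(o['tool_rot']);print('meas tilt',(toolR(BYAW).inv()*M).as_rotvec())
snap('wrist','w11');crop('w11',180,90,450,290,2.9,'c18');snap('scene','s11')
E
```

```text
15.55 [-11.15822114   2.13370199   6.47754857] [ 0.58210638  1.74760579 -0.01197945] [60.91 -0.74  0.18] [6.287e+01 4.000e-02 1.150e+00]
meas tilt [1.53630939e-03 2.46425524e-03 2.24393057e-05]
```

View pics/w11.png

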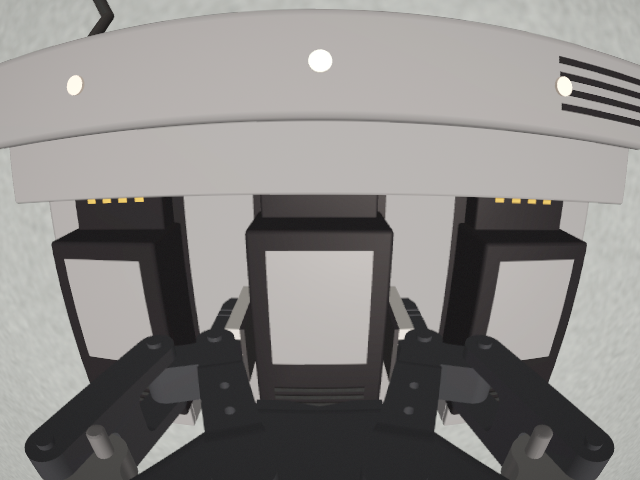

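Emit:
{"name": "step_arm", "arguments": {
  "increments": "0 0.04 0 0 0 0; 0 0.04 0 0 0 0; 0 0.04 0 0 0 0; 0 0.04 0 0 0 0; 0 0.04 0 0 0 0; 0 0.04 0 0 0 0; 0 0 0 0 0 0; 0 0 0 0 0 0"
}}

```text
t: 16.32
tool_pos: [0.515, 0.1313, 0.0262]
tool_rot: [-1.839, 2.542, -0.012]
contact_force: [-4.6, 1.5, 0.1]
opening: 0.049
```

```bash
python3 - <<'E'
from toe import *
s=app("0 0.24 0 0 0 0")
o=ctrl.get_obs(); print(o['t'],o['contact_force'],o['wrist_torque'],toeb(o['tool_pos'],o['tool_rot']),toeb(load()[0],load()[1].as_rotvec()))
M=R.from_rotvec(o['tool_rot']);print('meas tilt',(toolR(BYAW).inv()*M).as_rotvec())
E
```

```text
16.3167 [-4.59734923  1.4907057   0.10561122] [ 0.42544643  1.00418682 -0.04936382] [57.74 -0.75  0.72] [5.687e+01 4.000e-02 1.100e+00]
meas tilt [0.00849823 0.00153987 0.0001047 ]
```

Emit:
{"name": "step_arm", "arguments": {
  "increments": "0 0.04 0 -0.08 0 0; 0 0.04 0 0 0 0; 0 0 0 0 0 0; 0 0 0 0 0 0"
}}

```text
t: 16.65
tool_pos: [0.5138, 0.1317, 0.0263]
tool_rot: [-1.841, 2.545, -0.004]
contact_force: [-1.4, 1.5, -3.6]
opening: 0.049
```

```bash
python3 - <<'E'
from toe import *
s=app("0 0.04 0 -0.08 0 0; 0 0.04 0 0 0 0")
o=ctrl.get_obs(); print(o['t'],o['contact_force'],o['wrist_torque'],toeb(o['tool_pos'],o['tool_rot']),toeb(load()[0],load()[1].as_rotvec()))
M=R.from_rotvec(o['tool_rot']);print('meas tilt',(toolR(BYAW).inv()*M).as_rotvec())
snap('wrist','w12');snap('scene','s12')
E
```

```text
16.65 [-1.40493399  1.45036649 -3.57341764] [ 0.29189276  0.36013636 -0.04601178] [56.43 -0.74  0.46] [5.484e+01 4.000e-02 5.800e-01]
meas tilt [2.30794796e-03 1.35849998e-03 7.95117630e-05]
```

View pics/w12.png

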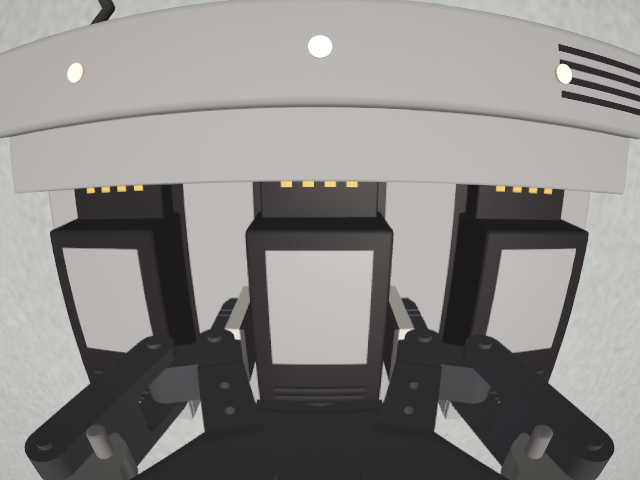

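Emit:
{"name": "step_arm", "arguments": {
  "increments": "0 0.03 0 0 0 0; 0 0 0 0 0 0; 0 0 0 0 0 0"
}}

```text
t: 17.0
tool_pos: [0.5137, 0.1317, 0.0265]
tool_rot: [-1.841, 2.544, -0.006]
contact_force: [3.0, -0.3, -7.9]
opening: 0.0488
```

Emit:
{"name": "step_arm", "arguments": {
  "increments": "0 0 0 0 0 0; 0 0 0 0 0 0; 0 0 0 0 0 0; 0 0 0 0 0 0; 0 0 0 0 0 0; 0 0 0 0 0 0",
  "fingers": 0.38
}}

```text
t: 17.5
tool_pos: [0.5133, 0.1321, 0.0269]
tool_rot: [-1.841, 2.545, -0.004]
contact_force: [-0.1, 0.5, -0.0]
opening: 0.0582
```

```bash
python3 - <<'E'
from toe import *
s=app("0 0.03 0 0 0 0")
o=ctrl.get_obs(); print(o['t'],o['contact_force'],o['wrist_torque'],toeb(o['tool_pos'],o['tool_rot']),o['opening'])
snap('wrist','w13')
E
```

```text
17.5 [-0.09780906  0.53531228 -0.01930119] [ 0.071176    0.04090405 -0.02645986] [55.85 -0.52  1.07] 0.058202781472669274
```

View pics/w13.png

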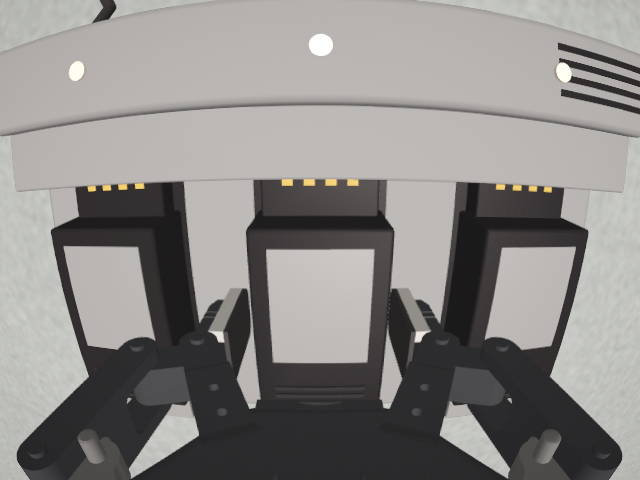

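Emit:
{"name": "step_arm", "arguments": {
  "increments": "0 0 -0.2 0 0 0; 0 0 -0.4 0 0 0; 0 0 -0.6 0 0 0; 0 0 -0.8 0 0 0; 0 0 -0.8 0 0 0; 0 0 -0.8 0 0 0; 0 0 -0.8 0 0 0; 0 0 0 0 0 0; 0 0 0 0 0 0"
}}

```text
t: 18.3
tool_pos: [0.5141, 0.1324, 0.1388]
tool_rot: [-1.84, 2.542, -0.007]
contact_force: [-0.8, 0.2, -0.2]
opening: 0.059
```

```bash
python3 - <<'E'
from toe import *
s=app("0 0 -4.4 0 0 0")
snap('wrist','w14');snap('scene','s14');crop('s14',250,180,420,310,4,'c20');o=ctrl.get_obs(); print(o['t'],o['contact_force'],o['tool_pos'])
crop('w14',80,40,560,340,1.65,'c21')
E
```

```text
18.4 [-0.04556023  0.99009188 -0.60853236] [0.51222549 0.1321579  0.13578429]
```

View pics/c21.png

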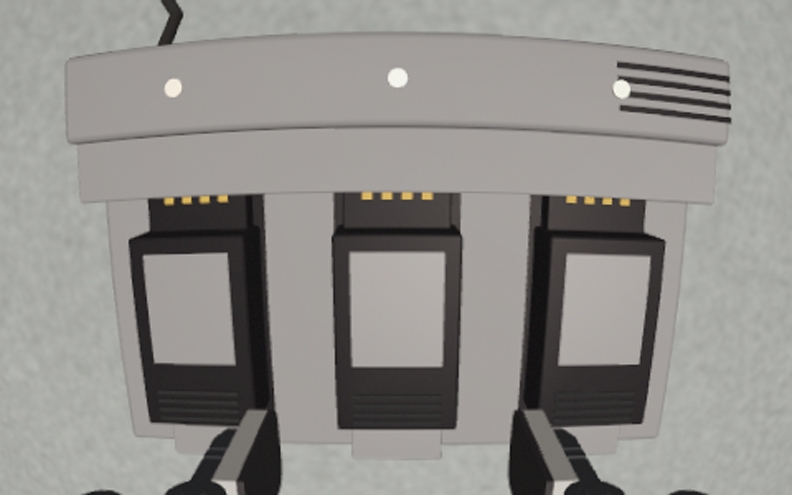

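View pics/c20.png

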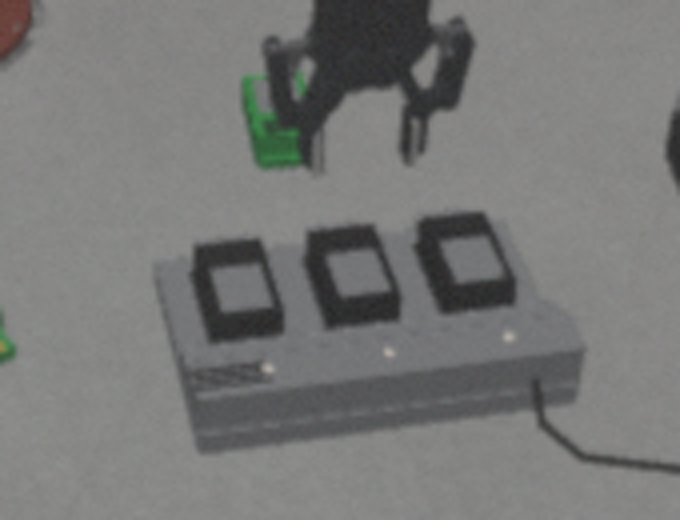

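```bash
python3 - <<'E'
from h import *
print(ctrl.finish_job()); print(ctrl.get_obs()['t'])
E
```

```text
the job is handed in; nothing more can be done
None
the job is handed in; nothing more can be done
```

The loose black battery is in the middle bay, lying flat with its toe under the hood and its heel under the nose. I handed the job in at about 18.4 s; no verdict was reported.

**What I did:** I gripped the battery by its sides and tilted it toe-down 10°. I slid the toe under the hood and pushed it slowly to the spring's hard stop; the wrist force peaked at about 17 N. I then lowered the heel past the nose, eased the battery back until the heel met its stop, and let go.

**Last checks:**
- **Position:** in the scene picture, the battery's top rear and front bottom corners fall midway between those of its two neighbours, to about 1 mm. It sits at the same height and heading as they do.
- **Centring:** the wrist picture shows it centred in the bay, with as much brass showing at the hood as on the other two.
- **Left alone:** the two charging batteries look unmoved. I did not measure the mirror, printer or tape roll again, but the arm passed well clear of them.
- **Gripper:** it ended about 11 cm above the charger, with wrist force near zero.

**What disagreed:**
- The top and wrist cameras placed the bay about 4 mm apart sideways. I went by the wrist picture, which shows the battery and the bay together.
- The wrist-camera fit put the battery's underside about 6 mm lower in the grip than I had assumed. When the toe touched the bay floor, it was only about 1.5 mm lower.
- The arm gave about 2–3 mm under the push, so I judged depth from the measured pose and force, not the commanded one.

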